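# Make up two lab kits from the stock

## Task

Make up two kits from the things standing on the bench. Into the long three-compartment tray go the dropper bottle (in the compartment next to the pull tab), the sample pot (middle compartment) and one vial (far compartment); into the short two-compartment tray go the calibration weight (next to the pull tab) and the other vial (far compartment). Stand each thing upright in the middle of its compartment, let go of it, and leave the timer and the petri dish where they are.

Things in the scene. Friction and masses are not known exactly. Their poses are not given: they have to be found in the camera images.
- long_tray: Plain grey plastic tray fixed flat on the bench, 220 x 76 mm, 8 mm high, with three compartments in a row (68 x 68 mm inside, floor 3 mm above bench, 4 mm walls) and a flat pull tab, 40 mm wide, sticking out 20 mm at one end. Origin: centre of the tray's underside, tab not counted. z up; the row runs along y, tab at the +y end. Compartment centres at y = +72 (by the tab), 0, -72 (far) mm.
- short_tray: Plain grey plastic tray fixed flat on the bench, 148 x 76 mm, 8 mm high, with two compartments in a row (68 x 68 mm inside, floor 3 mm above bench, 4 mm walls) and a flat pull tab, 40 mm wide, sticking out 20 mm at one end. Origin: centre of the tray's underside, tab not counted. z up; the row runs along y, tab at the +y end. Compartment centres at y = +36 (by the tab), -36 (far) mm.
- pot_center (a point): White plastic sample pot with a wide white screw lid, slightly tapered, lid 47 mm diameter, body about 44 mm at most, 66 mm tall, about 50 g, standing upright; the widest of the stock. Point: its centre, 33 mm above its underside; z up along its axis.
- dropper_center (a point): Brown glass dropper bottle with a narrow black cap, round body 33 mm diameter, 85 mm tall, about 60 g, standing upright; the tallest of the stock. Point: its centre, 42.5 mm above its underside; z up along its axis. Hold it by the body, below the shoulder.
- weight_center (a point): Brass calibration weight with a knob on top, round, 23 mm diameter, 48 mm tall, about 100 g, standing upright; the smallest of the stock. Point: its centre, 24 mm above its underside; z up along its axis. Its straight body reaches from the underside to about this point; above it narrows to the knob.
- vial_a_center (a point): One of two like clear glass screw vials with white caps, round, 27 mm diameter, 58 mm tall, about 30 g, standing upright; the two are interchangeable. Point: its centre, 29 mm above its underside; z up along its axis. Hold it by the body.
- vial_b_center (a point): One of two like clear glass screw vials with white caps, round, 27 mm diameter, 58 mm tall, about 30 g, standing upright; the two are interchangeable. Point: its centre, 29 mm above its underside; z up along its axis. Hold it by the body.
- timer: Flat white bench timer with three buttons, 62 x 64 x 18 mm; leave alone. Origin: centre of its underside; z up.
- dish: Clear glass petri dish, 71 mm diameter, 15 mm high; leave alone. Origin: centre of its underside; z up.
Things that resemble listed ones, but are neither listed nor needed, are in the scene too. Several things look just like the part that bears pot_center: the one meant starts farthest to the robot's left.

How it is judged:
By the outcome, as a careful person would: the job done as asked, in the order asked, and still so for the second after the job is handed in, with the robot touching nothing.
It also fails if it takes over 128 s, if anything falls off the work surface, if the arm or the gripper's body presses on something with over 40 N, if the wrist force passes 120 N, or if a joint passes its speed limit or range.

## Robot

A 7-joint arm with a two-finger parallel gripper is mounted at the origin on the work surface; the furniture and walls round the work are solid. World frame = base frame: x ahead of the robot, y to its left, z up, the work surface at z = 0. Lengths are in m, angles in rad, forces in N, time in s.
With the tool pointing down it reaches from about 0.425 to 0.875 m from the base axis. Payload 8.4 kg.
Tool frame: the origin (TCP) lies on the centre line of the jaws, within the pads' length; the fingertips stand 17 mm ahead of it and the grasp point (between the pads) lies 2 mm behind it; z points along the fingers, y is the direction in which the jaws open and shut (so a half turn about z gives the same grasp; the last joint's range is limited). The gripper opens to 87 mm and grips with 3 to 60 N. Pads are 19 mm wide; open, the fingers measure 117 mm over their backs; the gripper's body (75 mm by 190 mm) begins 51 mm behind the grasp point.
Start: joints at [1.143, 0.333, 0.04, 1.465, -0.013, 1.343, -0.059], TCP at [0.21, -0.615, 0.24] pointing down, gripper open.
Joint ranges: [-2.58, 2.58], [-0.38, 2.09], [-1.3, 1.39], [0.25, 2.4], [-1.5, 4.64], [0.08, 2.09], [-2.65, 2.65]. Speed limits (rad/s): [2.22, 2.22, 2.79, 2.79, 3.14, 3.14, 3.14].

## Interface

Orientations are given as [roll, pitch, yaw] about the fixed x, y, z axes, in that order (R = Rz(yaw) Ry(pitch) Rx(roll)).
In Python, from bench import get_state, read_camera, get_calibration, order gives the robot as it stands. The module is installed in compiled form; this text tells all that it offers.
- The arm moves only by the tool apply_moves, never from a script. Its argument "commands" is one flat list of numbers, 6 for each row, row after row: the shift along the tool's x, y, z in cm, then the turn, a rotation vector about the tool's x, y, z in degrees. A call has 1 to 5 rows; each row is the pose to reach, as a shift and turn from the pose commanded when the call began, along the tool's axes at that moment; what a row does not reach only later rows make up. A row lasts 1/8 s, in which the tool goes at most 62.5 mm and 10.7 degrees, less where a joint would pass 70% of its speed; a pose out of reach is approached as far as the arm can. A call with a gripper value outside its range is refused whole. "fingers" is the opening, from 0 (shut) to 1 (fully open), set as the call begins (left out, the last holds). The fingers move at their own pace and stop on an object; "squeeze" is the grip in N (left out, the last holds). Time passes only in rows, so rows that repeat a pose let the fingers close. It gives the time, the measured TCP pose, the force and the opening at its end, in the units of the state.
- get_state(): the state, without advancing time (a new reading comes with each control period).
- read_camera(name): name is "side" or "top" or "wrist"; returns (picture, depth): 420x560x3 uint8, blue, green, red; 420x560 float32, m along the optical axis (not along the pixel's ray), 0 where there is no reading.
- get_calibration(name): a dict with "K" (3x3 intrinsics, pixels), "R" (3x3) and "t" (3): a world point X has camera coordinates R X + t; the wrist camera has in their place "T_tool_cam" (4x4, takes a point from camera to tool coordinates, whose origin is the TCP and whose axes are the flange's). Camera axes: x right, y down, z forward; pixel columns grow to the right and rows downward; lengths in m; the calibration is good to about 2 mm. A picture is of the moment at which its call begins: read the wrist's pose just before it. get_calibration takes no time and is no camera call.
- order.finish_job(): hands the job in, once; it reports no verdict.
The state is a dict: "time": time; "joints": joint angles; "joint_vel": joint speeds; "joint_torque": joint torques, N m; "tool_pos": TCP position; "tool_rot": TCP orientation; "wrist_force": force on the tool from outside, world axes, zero at the start; "ft_torque": the same for the moment, N m; "grip_width": finger opening in m.
Only numpy, scipy, OpenCV 4.12 (cv2) and the standard library are available. Lean on these libraries where they do the work, as an engineer would, in place of code of your own. Each camera call takes 0.05 s, during which the arm holds its last target.

## Working session

There is one attempt and no reset: what is moved stays moved. The work goes in short steps, Python scripts to look and compute and a tool call to move; the robot and the scene stay as the last step left them, time stands still between calls to the robot, and variables do not carry over. Pictures are saved under pics/ and viewed, and the job is handed in when it is done.

Besides the shell and the picture viewer there is one more tool, called after "Call:" in YAML: its name, and indented under it one key for each argument. apply_moves: Moves the arm, as the interface text tells. Its arguments: {"type":"object","properties":{"commands":{"type":"array","items":{"type":"number"}},"fingers":{"type":"number"},"squeeze":{"type":"number"}},"required":["commands"]}

```bash
mkdir -p pics; python3 - <<'E'
from bench import *
import cv2,numpy as np,pickle
s=get_state();print(s)
d={}
for n in("side","top","wrist"):
    p,z=read_camera(n);cv2.imwrite(f"pics/{n}0.png",p);np.savez(f"pics/{n}0.npz",p=p,z=z);print(n,get_calibration(n))
E
```

```text
{'time': 0.0, 'joints': array([ 1.14277846,  0.33393776,  0.03986749,  1.46628981, -0.01339826,
        1.34329086, -0.05850194]), 'joint_vel': array([-0.00126775,  0.00094971,  0.00121366, -0.0013655 ,  0.00089717,
       -0.00074461,  0.000788  ]), 'joint_torque': array([ 6.58779991e-04, -6.56355286e+01,  1.33555692e+00, -4.03806996e+01,
       -5.97125175e-02,  4.49283910e-02,  1.64248972e-04]), 'tool_pos': array([ 0.20973219, -0.61475926,  0.23863273]), 'tool_rot': array([-3.13993664e+00,  1.13171553e-04,  3.28804907e-01]), 'wrist_force': array([0.20713999, 0.2768239 , 0.12588087]), 'ft_torque': array([-0.03734213,  0.04599504,  0.00851626]), 'grip_width': 0.08709308869412262}
side {'K': array([[414.58187308,   0.        , 284.52071574],
       [  0.        , 414.58187308, 203.27851784],
       [  0.        ,   0.        ,   1.        ]]), 'R': array([[-0.99980718,  0.01715295,  0.00955881],
       [ 0.00223002,  0.58281906, -0.8125989 ],
       [-0.01950953, -0.8124209 , -0.58274493]]), 't': array([0.45858213, 0.03254031, 1.05851759])}
top {'K': array([[410.05521168,   0.        , 277.69585284],
       [  0.        , 410.05521168, 208.10511768],
       [  0.        ,   0.        ,   1.        ]]), 'R': array([[-0.02752981, -0.99960597,  0.00547879],
       [-0.98943696,  0.02646857, -0.14252691],
       [ 0.14232574, -0.00934466, -0.98977576]]), 't': array([-0.01026404,  0.50385226,  1.1408653 ])}
wrist {'K': array([[321.22385328,   0.        , 278.8232274 ],
       [  0.        , 321.22385328, 202.97605674],
       [  0.        ,   0.        ,   1.        ]]), 'T_tool_cam': array([[ 5.12868410e-04, -9.63745521e-01, -2.66822615e-01,
         7.38580426e-02],
       [ 9.99999745e-01,  3.61747097e-04,  6.15525540e-04,
         6.10607610e-04],
       [-4.96687676e-04, -2.66822863e-01,  9.63745461e-01,
        -1.45283765e-01],
       [ 0.00000000e+00,  0.00000000e+00,  0.00000000e+00,
         1.00000000e+00]])}
```

View pics/side0.png

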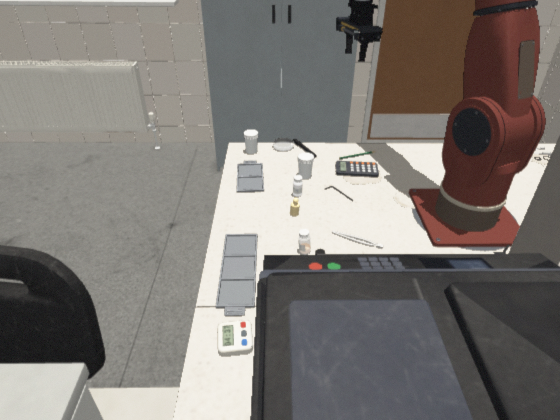

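View pics/top0.png

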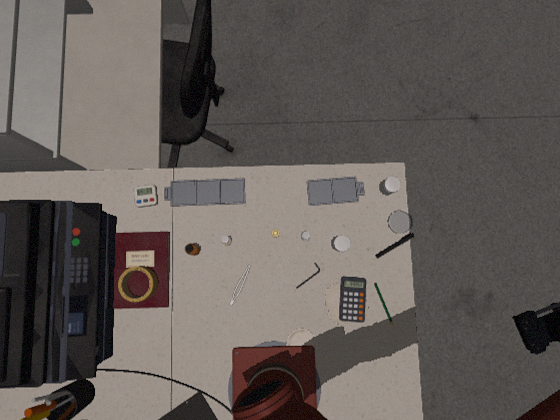

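View pics/wrist0.png

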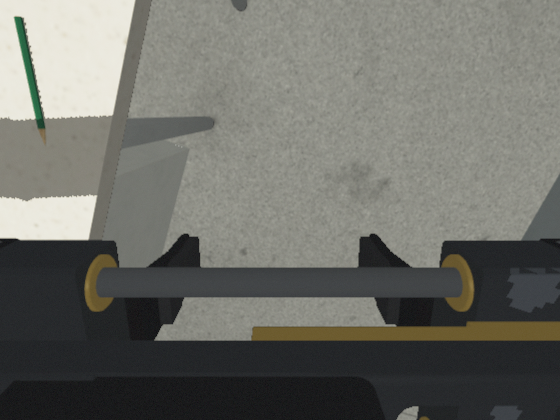

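The top view is up = +x, left = +y. It shows the long tray at (207,191) with its tab at the left and the short tray at (333,190) with its tab at the right. The dropper is at (193,248), the vials at (226,240) and (305,236), and the weight at (275,233). The pots are at (341,243) and (392,186), and the left one is the one meant. Next I'll measure.

```bash
cat > h.py <<'E'
from bench import *
import cv2,numpy as np
from scipy.spatial.transform import Rotation as Ro
def ray(n,u,v,h):
    c=get_calibration(n);o=-c['R'].T@c['t'];d=c['R'].T@np.linalg.solve(c['K'],[u,v,1.]);return o+d*(h-o[2])/d[2]
def depthpts(n,z):
    c=get_calibration(n);v,u=np.mgrid[0:420,0:560];P=np.stack([u*z,v*z,z],-1)@np.linalg.inv(c['K']).T
    return (P-c['t'])@c['R']
E
python3 - <<'E'
from h import *
d=np.load('pics/top0.npz');p,z=d['p'],d['z'];W=depthpts('top',z)
print('table',[W[v,u].round(4) for u,v in((250,220),(320,220),(180,220),(210,270))])
H=W[...,2]
m=((H>0.03)&(H<0.12)&(z>0)).astype(np.uint8);m[:150]=0;m[260:]=0;m[:,:172]=0;m[:,410:]=0
n,l,st,ce=cv2.connectedComponentsWithStats(m)
for i in range(1,n):
    if st[i,4]<8: continue
    q=W[l==i];t=q[q[:,2]>q[:,2].max()-.008]
    print(st[i],ce[i].round(1),'top',q[:,2].max().round(4),'xy',np.median(t,0).round(4),((t.max(0)+t.min(0))/2).round(4), np.ptp(q,0).round(3))
c=p[160:265,150:420];cv2.imwrite('pics/crop.png',cv2.resize(c,None,fx=2.95,fy=2.95,interpolation=cv2.INTER_CUBIC))
d=np.load('pics/side0.npz');p=d['p'];c=p[125:320,200:400];cv2.imwrite('pics/crops.png',cv2.resize(c,None,fx=3,fy=3,interpolation=cv2.INTER_CUBIC))
E
```

```text
table [array([ 0.4755,  0.0583, -0.0007]), array([ 0.47  , -0.1482, -0.0018]), array([ 0.4811,  0.2644, -0.0013]), array([ 0.3329,  0.1771, -0.0034])]
[382 177  19  17 241] [390.9 185.1] top 0.0712 xy [ 0.5587 -0.3482  0.0664] [ 0.5577 -0.3478  0.0672] [0.044 0.047 0.041]
[271 230   8   7  37] [274.7 232.7] top 0.0498 xy [ 0.4312 -0.0143  0.047 ] [ 0.4313 -0.0143  0.0463] [0.017 0.02  0.02 ]
[301 231  10  10  72] [305.5 235.6] top 0.0613 xy [ 0.422  -0.1004  0.0563] [ 0.4211 -0.0995  0.0573] [0.026 0.026 0.021]
[221 235  10  10  77] [225.3 239.9] top 0.0614 xy [0.4174 0.1283 0.0568] [0.4161 0.1269 0.0577] [0.026 0.024 0.031]
[333 235  17  17 226] [341.1 243.5] top 0.072 xy [ 0.3946 -0.1981  0.066 ] [ 0.3955 -0.1974  0.068 ] [0.045 0.044 0.019]
[184 243  14  13 133] [190.8 249.2] top 0.0876 xy [0.3925 0.2227 0.0834] [0.3926 0.222  0.0836] [0.033 0.033 0.053]
```

View pics/crop.png

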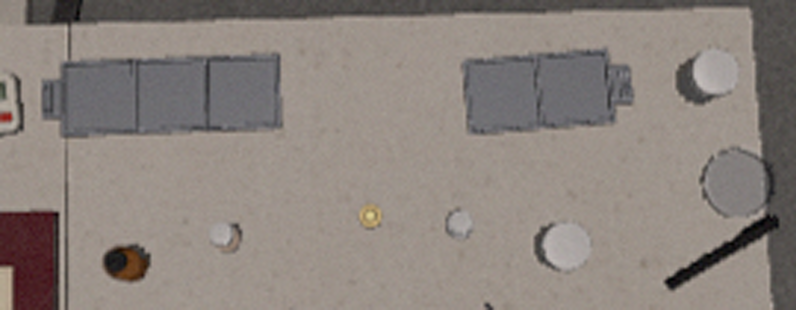

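View pics/crops.png

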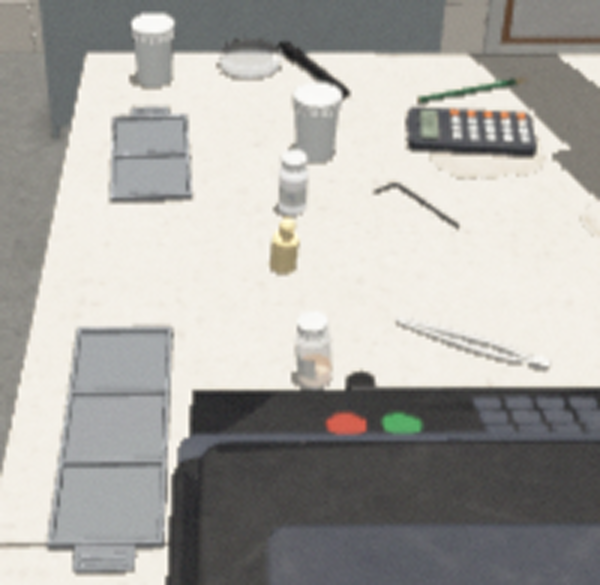

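```bash
python3 - <<'E'
from h import *
d=np.load('pics/top0.npz');p,z=d['p'],d['z'];W=depthpts('top',z)
hsv=cv2.cvtColor(p,cv2.COLOR_BGR2HSV)
for v,u in((191,180),(191,207),(191,232),(190,320),(190,345),(220,250),(191,360)):print(u,v,hsv[v,u],p[v,u])
b=p.astype(int);m=((b[...,0]>=b[...,2]-2)&(b[...,2]<150)&(b[...,2]>60)).astype(np.uint8)
m[:172]=0;m[212:]=0;m[:,:150]=0;m[:,370:]=0
m=cv2.morphologyEx(m,cv2.MORPH_CLOSE,np.ones((3,3)))
cv2.imwrite('pics/m.png',m[160:265,150:420]*255)
m2=cv2.morphologyEx(m,cv2.MORPH_OPEN,np.ones((17,17)))
n,l,st,ce=cv2.connectedComponentsWithStats(m2)
for i in range(1,n):
    print(st[i],ce[i])
    c=cv2.findContours((l==i).astype(np.uint8),0,1)[0][0][:,0].astype(float)
    X=np.array([ray('top',u,v,.008)[:2] for u,v in c])
    r=cv2.minAreaRect((X*1000).astype(np.float32));print(r)
    ys,xs=np.nonzero(l==i);P=np.array([ray('top',u,v,.008)[:2] for u,v in zip(xs,ys)])
    c0=P.mean(0);w,V=np.linalg.eigh(np.cov((P-c0).T));print('c',c0.round(4),'axis',V[:,1],np.degrees(np.arctan2(V[0,1],V[1,1])),'ext',np.sqrt(12*w))
print('printer', [(u,W[250,u].round(3)) for u in(60,100,108,112,116,120)])
# objects: circle tops via ray
E
```

```text
180 191 [120   9 111] [111 107 107]
207 191 [120   9 114] [114 110 110]
232 191 [120   2 113] [113 112 112]
320 190 [128   9 114] [114 110 111]
345 190 [140   7 110] [110 107 109]
250 220 [ 15  32 159] [139 149 159]
360 191 [105   6  80] [80 79 78]
[ 171  179   74   26 1817] [207.73362686 191.70280682]
((562.1583251953125, 181.4145050048828), (74.10991668701172, 216.262451171875), 0.1781078279018402)
c [0.5619 0.181 ] axis [-0.00345895  0.99999402] -0.19818343087709114 ext [0.07374768 0.21789102]
[ 309  178   49   26 1182] [332.87817259 190.61336717]
((555.8466186523438, -189.46926879882812), (143.38555908203125, 75.23103332519531), 88.49147033691406)Traceback (most recent call last):
  File "<stdin>", line 16, in <module>
  File "h.py", line 5, in ray
    c=get_calibration(n);o=-c['R'].T@c['t'];d=c['R'].T@np.linalg.solve(c['K'],[u,v,1.]);return o+d*(h-o[2])/d[2]
ValueError: time passes only in moves, steps and waits
```

```bash
cat > h.py <<'E'
from bench import *
import cv2,numpy as np,functools
from scipy.spatial.transform import Rotation as Ro
cal=functools.lru_cache(None)(get_calibration)
def ray(n,u,v,h):
    c=cal(n);o=-c['R'].T@c['t'];d=c['R'].T@np.linalg.solve(c['K'],[u,v,1.]);return o+d*(h-o[2])/d[2]
def depthpts(n,z):
    c=cal(n);v,u=np.mgrid[0:420,0:560];P=np.stack([u*z,v*z,z],-1)@np.linalg.inv(c['K']).T
    return (P-c['t'])@c['R']
E
python3 - <<'E'
from h import *
d=np.load('pics/top0.npz');p,z=d['p'],d['z'];W=depthpts('top',z)
b=p.astype(int);m=((b[...,0]>=b[...,2]-2)&(b[...,2]<150)&(b[...,2]>60)).astype(np.uint8)
m[:172]=0;m[212:]=0;m[:,:150]=0;m[:,370:]=0
m=cv2.morphologyEx(m,cv2.MORPH_CLOSE,np.ones((3,3)))
m2=cv2.morphologyEx(m,cv2.MORPH_OPEN,np.ones((17,17)))
n,l,st,ce=cv2.connectedComponentsWithStats(m2)
for i in range(1,n):
    ys,xs=np.nonzero(l==i);P=np.array([ray('top',u,v,.007)[:2] for u,v in zip(xs,ys)])
    c0=P.mean(0);w,V=np.linalg.eigh(np.cov((P-c0).T));print('c',c0.round(4),'axis',V[:,1],'ext',np.sqrt(12*w))
print('printer', [(u,W[250,u].round(3)) for u in(60,100,108,112,116,120)])
print('timer',ray('top',146,196,.018),'dish',ray('top',399,222,.015))
# side rays: corners of trays in side0 full px
for nm,u,v in(('L',224,234),('L',257,234),('L',216,306),('L',254,307),('S',237.5,164),('S',262.5,163.5),('S',236.5,191),('S',263.5,190.5)):print(nm,ray('side',u,v,.008).round(4))
for nm,u,v,h in(('weight knob',295.5,200.5,.045),('vialB cap',298,177,.058),('vialA cap',304,232,.058),('pot',305.5,156,.066),):print(nm,ray('side',u,v,h).round(4))
for nm,u,v,h in(('weight knob',274.9,232.8,.048),('vialB cap',305.4,235.6,.058),('vialA cap',224.8,239.7,.058),('pot',341.3,243,.066),('drop cap',191,248.8,.085)):print(nm,ray('top',u,v,h).round(4))
E
```

```text
c [0.5621 0.1812] axis [-0.00345895  0.99999402] ext [0.0738095  0.21807366]
c [ 0.5556 -0.1891] axis [-0.04990564  0.99875394] ext [0.07271914 0.14385636]
printer [(60, array([0.388, 0.475, 0.264])), (100, array([0.387, 0.398, 0.231])), (108, array([0.395, 0.446, 0.066])), (112, array([0.396, 0.446, 0.037])), (116, array([0.397, 0.443, 0.017])), (120, array([0.397, 0.431, 0.019]))]
timer [0.55200955 0.35961818 0.018     ] dish [ 0.45609942 -0.37623308  0.015     ]
L [0.603  0.0775 0.008 ]
L [0.5252 0.0779 0.008 ]
L [0.5965 0.2944 0.008 ]
L [0.5229 0.2976 0.008 ]
S [ 0.5957 -0.2493  0.008 ]
S [ 0.5208 -0.2522  0.008 ]
S [ 0.5875 -0.1042  0.008 ]
S [ 0.5142 -0.1064  0.008 ]
weight knob [ 0.4317 -0.0066  0.045 ]
vialB cap [ 0.422  -0.0956  0.058 ]
vialA cap [0.4187 0.1316 0.058 ]
pot [ 0.3967 -0.1943  0.066 ]
weight knob [ 0.4316 -0.014   0.048 ]
vialB cap [ 0.4207 -0.0989  0.058 ]
vialA cap [0.4154 0.1259 0.058 ]
pot [ 0.3969 -0.1968  0.066 ]
drop cap [0.3913 0.2143 0.085 ]
```

```bash
cat >> h.py <<'E'
def to(x,y,z,yawdeg,s=None):
    "print move (cm, deg) from current measured pose to tcp x,y,z tool-down with yaw"
    s=s or get_state();R=Ro.from_euler('xyz',s['tool_rot']);
    T=Ro.from_euler('xyz',[np.pi,0,np.radians(yawdeg)])
    d=R.inv().apply(np.array([x,y,z])-s['tool_pos'])*100;r=np.degrees((R.inv()*T).as_rotvec())
    print('t',round(s['time'],2),'pos',s['tool_pos'].round(4),'rot',np.degrees(s['tool_rot']).round(2),'move cm',d.round(2),'rv',r.round(2),'len',np.linalg.norm(d).round(1),'w',s['grip_width'].round(4))
E
python3 -c "
from h import *
to(.41,-.395,.24,68);to(.45,.2,.24,90)"
```

```text
Traceback (most recent call last):
  File "h.py", line 15, in to
    print('t',round(s['time'],2),'pos',s['tool_pos'].round(4),'rot',np.degrees(s['tool_rot']).round(2),'move cm',d.round(2),'rv',r.round(2),'len',np.linalg.norm(d).round(1),'w',s['grip_width'].round(4))
                                                                                                                                                                                 ^^^^^^^^^^^^^^^^^^^^^
AttributeError: 'float' object has no attribute 'round'
```

Call:
apply_moves:
  commands: [5.2,-2.8,0,0,0,-10,10.4,-5.7,0,0,0,-20,15.6,-8.6,0,0,0,-30,20.8,-11.5,0,0,0,-40,26,-14.3,0,0,0,-50]

```text
time: 0.78
tool_pos: [0.4107, -0.3942, 0.2395]
tool_rot: [3.142, 0.0, 1.207]
wrist_force: [0.2, -0.7, -0.7]
grip_width: 0.0873
```

```bash
python3 -c "
from h import *
to(.45,-.1,.24,90)
print(get_state()['joints'].round(2))"
```

```text
Traceback (most recent call last):
  File "h.py", line 15, in to
    print('t',round(s['time'],2),'pos',s['tool_pos'].round(4),'rot',np.degrees(s['tool_rot']).round(2),'move cm',d.round(2),'rv',r.round(2),'len',np.linalg.norm(d).round(1),'w',s['grip_width'].round(4))
                                                                                                                                                                                 ^^^^^^^^^^^^^^^^^^^^^
AttributeError: 'float' object has no attribute 'round'
```

```bash
sed -i "s/s\['grip_width'\].round(4)/round(float(s['grip_width']),4)/" h.py; python3 -c "
from h import *
to(.46,-.1,.22,90)
print(get_state()['joints'].round(2))"
```

```text
t 0.78 pos [ 0.4107 -0.3942  0.2395] rot [1.800e+02 1.000e-02 6.917e+01] move cm [29.25 -5.86  1.95] rv [-0.000e+00  1.000e-02 -2.083e+01] len 29.9 w 0.0873
[ 0.89  0.18 -0.24  1.66  0.04  1.31  0.29]
```

Call:
apply_moves:
  commands: [5.9,-1.2,0.4,0,0,-4,11.7,-2.4,0.8,0,0,-8,17.6,-3.6,1.2,0,0,-13,23.4,-4.7,1.6,0,0,-17,29.3,-5.9,2,0,0,-20.8]

```text
time: 1.4
tool_pos: [0.4605, -0.0995, 0.2195]
tool_rot: [3.141, 0.0, 1.566]
wrist_force: [0.2, 0.4, 0.5]
grip_width: 0.0871
```

```bash
cat >> h.py <<'E'
def snap(f):
    s=get_state();p,z=read_camera('wrist');cv2.imwrite(f'pics/{f}.png',p)
    T=np.eye(4);T[:3,:3]=Ro.from_euler('xyz',s['tool_rot']).as_matrix();T[:3,3]=s['tool_pos']
    M=T@cal('wrist')['T_tool_cam'];np.savez(f'pics/{f}.npz',p=p,z=z,M=M);return p,z,M
def load(f):
    d=np.load(f'pics/{f}.npz');return d['p'],d['z'],d['M']
def wray(M,u,v,h):
    K=cal('wrist')['K'];d=M[:3,:3]@np.linalg.solve(K,[u,v,1.]);o=M[:3,3];return o+d*(h-o[2])/d[2]
def wpts(M,z):
    v,u=np.mgrid[0:420,0:560];P=np.stack([u*z,v*z,z],-1)@np.linalg.inv(cal('wrist')['K']).T
    return P@M[:3,:3].T+M[:3,3]
E
python3 -c "
from h import *
snap('w1'); to(.46,.2,.22,90)"
```

```text
t 1.45 pos [ 0.4615 -0.0908  0.2193] rot [ 1.7997e+02 -1.5000e-01  9.0430e+01] move cm [2.908e+01 7.000e-02 1.000e-02] rv [ 0.03 -0.15  0.43] len 29.1 w 0.0868
```

View pics/w1.png

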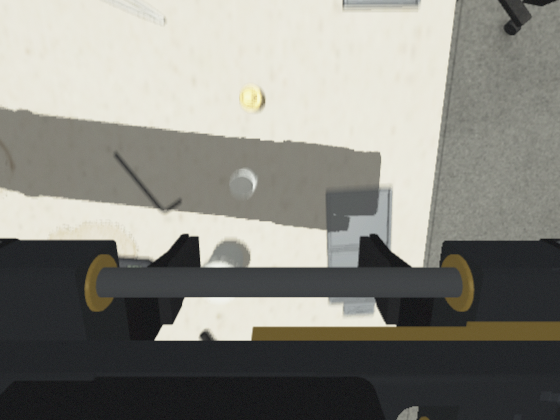

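The wrist view shows the weight at (251,98), vial B at (243,182), the pot at about (228,262) and the short tray at (360,240). The arm was still settling, so I'll let it settle before measuring.

Call:
apply_moves:
  commands: [5.8,0,0,0,0,0,11.6,0,0,0,0,0,17.4,0,0,0,0,0,23.2,0,0,0,0,0,28,0,0,0,0,0]

```text
time: 2.08
tool_pos: [0.4619, 0.1807, 0.2197]
tool_rot: [3.141, -0.0, 1.565]
wrist_force: [1.5, 0.4, 0.6]
grip_width: 0.087
```

Call:
apply_moves:
  commands: [0,0,0,0,0,0,0,0,0,0,0,0]

```text
time: 2.33
tool_pos: [0.4623, 0.1778, 0.2193]
tool_rot: [-3.141, 0.0, 1.564]
wrist_force: [0.7, 0.0, 0.2]
grip_width: 0.0872
```

```bash
python3 -c "
from h import *
snap('w2'); to(.46,.2,.22,90)"
```

```text
t 2.38 pos [0.4625 0.1773 0.2193] rot [-1.7997e+02  3.0000e-02  8.9550e+01] move cm [ 2.27 -0.27 -0.07] rv [-0.03  0.03 -0.45] len 2.3 w 0.0869
```

View pics/w2.png

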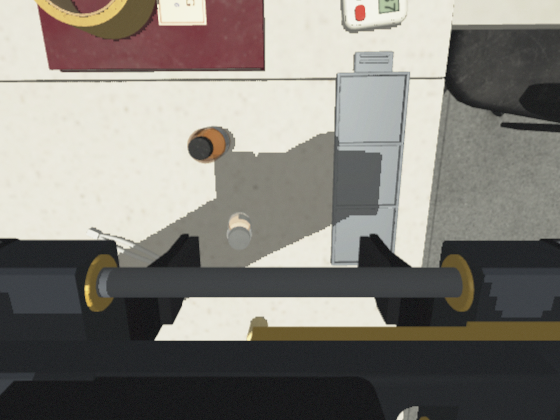

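The wrist view is settled. It shows the dropper cap at (201,148), its body at (207,143), vial A's cap at (239,236), and the long tray with corners near (337,73), (410,73) and (332,264), tab at (373,62). All of the tray's -x side and most of its +x side are visible.

```bash
python3 -c "
from h import *
p,z,M=load('w2')
cv2.imwrite('pics/c1.png',cv2.resize(p[110:260,170:270],None,fx=5,fy=4,interpolation=2))
cv2.imwrite('pics/c2.png',cv2.resize(p[40:280,320:420],None,fx=4,fy=2.5,interpolation=2))
for n,u,v,h in(('cap',201,148,.085),('vial',239,236,.058),('body shoulder',209,144,.05)):print(n,wray(M,u,v,h).round(4))
W=wpts(M,z);H=W[...,2]
print('table',[W[v,u].round(4) for u,v in((280,100),(150,150),(280,220))])
for nm,(a,b,c,d) in dict(drop=(120,170,180,235),vial=(205,255,215,260)).items():
    q=W[a:b,c:d].reshape(-1,3);hm=q[:,2].max();
    t=q[q[:,2]>hm-.006];print(nm,hm.round(4),np.median(t,0).round(4),((t.max(0)+t.min(0))/2).round(4),np.ptp(t,0).round(4))
"
```

```text
cap [0.3965 0.2225 0.085 ]
vial [0.4224 0.1307 0.058 ]
body shoulder [0.3961 0.2228 0.05  ]
table [array([4.651e-01, 2.648e-01, 4.000e-04]), array([ 3.184e-01,  2.120e-01, -1.000e-04]), array([0.4644, 0.1284, 0.0006])]
drop 0.3645 [0.4639 0.2506 0.3645] [0.4639 0.2506 0.3645] [0. 0. 0.]
vial 0.3645 [0.4639 0.2506 0.3645] [0.4639 0.2506 0.3645] [0. 0. 0.]
```

View pics/c1.png

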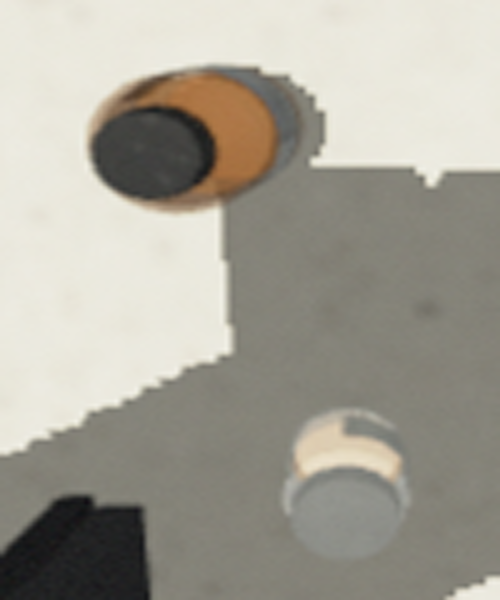

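View pics/c2.png

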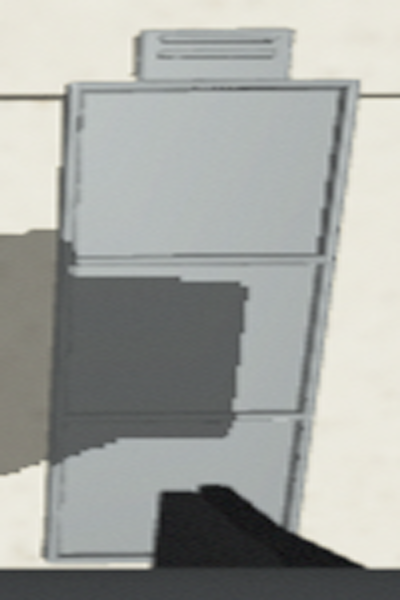

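```bash
python3 -c "
from h import *
p,z,M=load('w2')
a=[wray(M,u,v,.008) for u,v in((337.5,73.6),(409.3,73.2),(331.2,264))]
for q in a:print(q.round(4))
c=(a[1]+a[2])/2;e=a[0]-a[2];print('centre',c,'yaw err',np.degrees(np.arctan2(-e[0],e[1])),np.linalg.norm(e),np.linalg.norm(a[0]-a[1]))
print(wray(M,200.2,148.3,.085),wray(M,239.4,238,.058))
s=get_state();to(.397,.2225,.20,90)"
```

```text
[0.5248 0.2902 0.008 ]
[0.5991 0.2902 0.008 ]
[0.5264 0.0741 0.008 ]
centre [0.56273974 0.18212057 0.008     ] yaw err 0.42560553718345756 0.21614086801668433 0.07432268430374514
[0.39580634 0.22223784 0.085     ] [0.42276762 0.12849977 0.058     ]
t 2.38 pos [0.4625 0.1773 0.2193] rot [-1.7997e+02  3.0000e-02  8.9550e+01] move cm [ 4.47 -6.58  1.93] rv [-0.03  0.03 -0.45] len 8.2 w 0.0869
```

Call:
apply_moves:
  commands: [2.2,-3.3,0,0,0,0,4.5,-6.6,1,0,0,0,4.5,-6.6,4,0,0,0,4.5,-6.6,4,0,0,0,4.5,-6.6,4,0,0,0]

```text
time: 3.0
tool_pos: [0.3974, 0.2233, 0.1804]
tool_rot: [3.141, -0.0, 1.562]
wrist_force: [0.6, 0.0, 0.4]
grip_width: 0.0871
```

```bash
python3 -c "
from h import *
snap('w3'); to(.396,.2225,.04,90);print(get_state()['joints'].round(2))"
```

```text
t 3.05 pos [0.3976 0.2236 0.1806] rot [ 1.7995e+02 -3.0000e-02  8.9530e+01] move cm [-0.12 -0.17 14.06] rv [ 0.05 -0.03 -0.47] len 14.1 w 0.0874
[ 0.26  0.03 -0.87  1.96  0.02  1.16 -0.62]
```

View pics/w3.png

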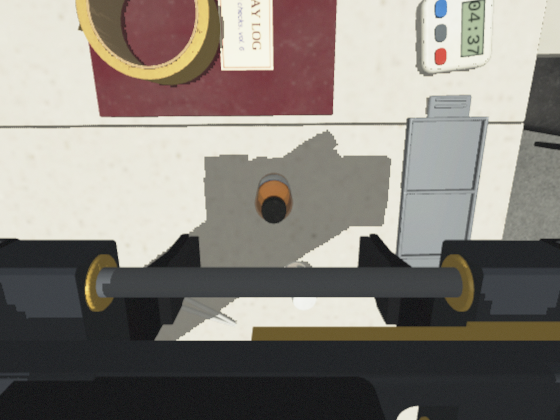

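The dropper's cap is centred at (273.5,209), almost between the jaws, whose midline is u≈279.

```bash
python3 -c "
from h import *
p,z,M=load('w3')
cv2.imwrite('pics/c3.png',cv2.resize(p[165:235,240:310],None,fx=8,fy=8,interpolation=2))
print(wray(M,273.5,208.5,.085),wray(M,273.7,193,.045))
W=wpts(M,z)
q=W[170:230,245:300].reshape(-1,3);
for a,b in((.08,.09),(.03,.055)):
  t=q[(q[:,2]>a)&(q[:,2]<b)];print(len(t),np.median(t,0).round(4),((t.max(0)+t.min(0))/2).round(4),np.ptp(t,0).round(4))
"
```

```text
[0.39443869 0.22476432 0.085     ] [0.39403942 0.22746288 0.045     ]
488 [0.394  0.2233 0.0847] [0.394  0.2228 0.0833] [0.019  0.019  0.0065]
192 [0.3935 0.2373 0.0414] [0.3936 0.2318 0.0424] [0.0325 0.0154 0.0247]
```

View pics/c3.png

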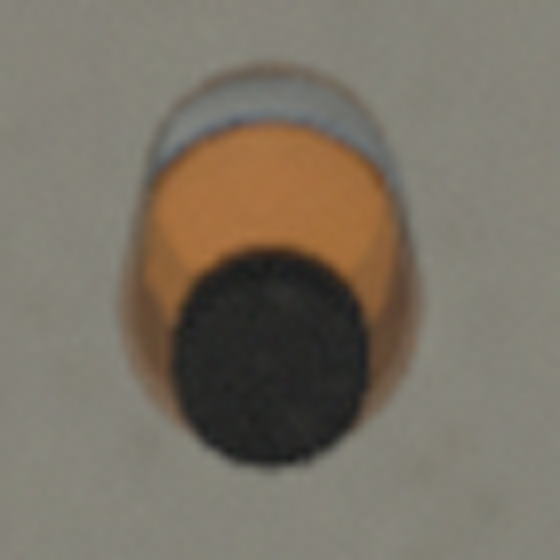

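Call:
apply_moves:
  commands: [0,-0.4,4,0,0,-0.7,0,-0.4,8,0,0,-0.7,0,-0.4,11,0,0,-0.7,0,-0.4,13.9,0,0,-0.7,0,-0.4,13.9,0,0,-0.7]

```text
time: 3.68
tool_pos: [0.3921, 0.2234, 0.0398]
tool_rot: [-3.139, 0.0, 1.576]
wrist_force: [-1.1, -0.7, 0.4]
grip_width: 0.0875
```

Call:
apply_moves:
  commands: [0,0,0,0,0,0,0,0,0,0,0,0,0,0,0,0,0,0,0,0,0,0,0,0,0,0,0,0,0,0]
  fingers: 0.2
  squeeze: 15

```text
time: 4.3
tool_pos: [0.3926, 0.2241, 0.0407]
tool_rot: [3.141, -0.0, 1.577]
wrist_force: [-0.1, 0.6, 0.4]
grip_width: 0.0451
```

Call:
apply_moves:
  commands: [0,0,0,0,0,0,0,0,0,0,0,0,0,0,0,0,0,0]

```text
time: 4.68
tool_pos: [0.3926, 0.2241, 0.0406]
tool_rot: [-3.142, -0.0, 1.577]
wrist_force: [-0.3, -0.5, 0.9]
grip_width: 0.0323
```

```bash
python3 -c "
from h import *
to(.5625,.254,.16,90.3);to(.392,.2225,.16,90.3)"
```

```text
t 4.67 pos [0.3926 0.2241 0.0406] rot [-180.     -0.     90.34] move cm [  2.89  17.01 -11.94] rv [-0.   -0.    0.04] len 21.0 w 0.0323
t 4.67 pos [0.3926 0.2241 0.0406] rot [-180.     -0.     90.34] move cm [ -0.16  -0.06 -11.94] rv [-0.   -0.    0.04] len 11.9 w 0.0323
```

Call:
apply_moves:
  commands: [0,0,-2,0,0,0,0,0,-5,0,0,0,1,4,-7,0,0,0,2,9,-7,0,0,0,2.9,13,-7,0,0,0]

```text
time: 5.3
tool_pos: [0.5245, 0.2537, 0.1106]
tool_rot: [3.141, 0.0, 1.576]
wrist_force: [0.5, 0.6, -0.1]
grip_width: 0.0324
```

Call:
apply_moves:
  commands: [0,4,0,0,0,0,0,4,0,0,0,0,0,4,0,0,0,0,0,4,0,0,0,0]

```text
time: 5.8
tool_pos: [0.5615, 0.2543, 0.1106]
tool_rot: [-3.141, 0.0, 1.578]
wrist_force: [0.5, -0.3, 0.1]
grip_width: 0.0319
```

```bash
python3 -c "
from h import *
snap('w4'); to(.5625,.254,.044,90.3)"
```

```text
t 5.85 pos [0.5616 0.2543 0.1108] rot [1.800e+02 2.000e-02 9.039e+01] move cm [-0.03  0.09  6.68] rv [0.   0.02 0.09] len 6.7 w 0.0322
```

View pics/w4.png

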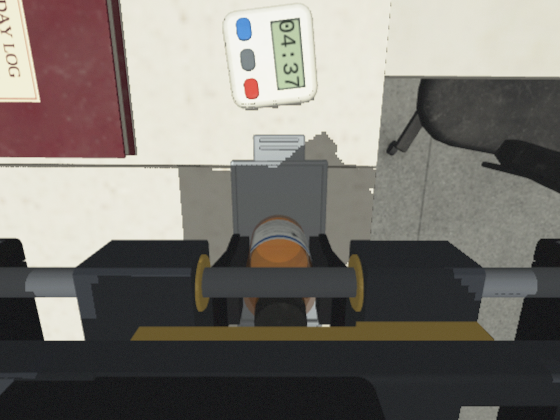

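The bottle is held upright between the pads. The tray's tab-end corners are at (232,161) and (327,161).

```bash
python3 -c "
from h import *
p,z,M=load('w4')
cv2.imwrite('pics/c4.png',cv2.resize(p[130:260,215:345],None,fx=4.5,fy=4.5,interpolation=2))
a=wray(M,232.5,161,.008);b=wray(M,327,161,.008);print(a,b,(a+b)/2, np.linalg.norm(a-b))"
```

```text
[0.52649599 0.29160908 0.008     ] [0.59953397 0.29215111 0.008     ] [0.56301498 0.29188009 0.008     ] 0.07303998611680775
```

View pics/c4.png

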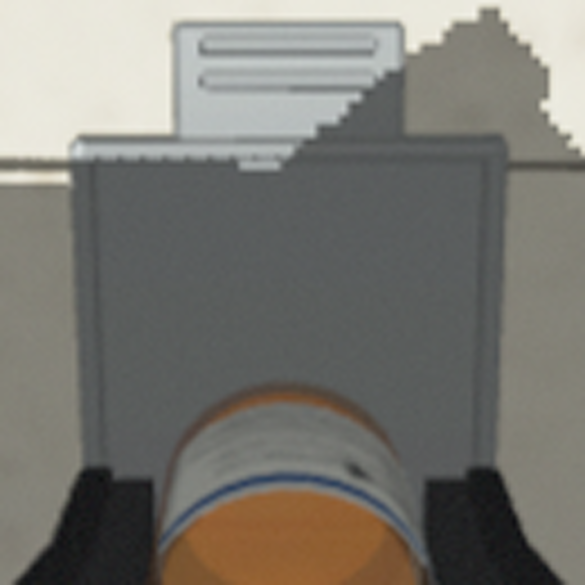

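Call:
apply_moves:
  commands: [0,0.1,3,0,0,0,0,0.1,5,0,0,0,0,0.1,6,0,0,0,0,0.1,6.65,0,0,0,0,0.1,6.65,0,0,0]

```text
time: 6.48
tool_pos: [0.5636, 0.2544, 0.0443]
tool_rot: [3.141, -0.0, 1.577]
wrist_force: [-0.3, 0.7, 0.2]
grip_width: 0.0324
```

Call:
apply_moves:
  commands: [0,0,0,0,0,0,0,0,0,0,0,0]

```text
time: 6.72
tool_pos: [0.5636, 0.2542, 0.0444]
tool_rot: [3.141, -0.0, 1.577]
wrist_force: [0.7, 0.1, 0.3]
grip_width: 0.0322
```

Call:
apply_moves:
  commands: [0,-0.1,0.1,0,0,0,0,-0.1,0.1,0,0,0]

```text
time: 6.98
tool_pos: [0.563, 0.2542, 0.0436]
tool_rot: [3.14, -0.0, 1.577]
wrist_force: [0.6, 0.2, 3.7]
grip_width: 0.0322
```

Call:
apply_moves:
  commands: [0,0,0,0,0,0,0,0,0,0,0,0,0,0,0,0,0,0,0,0,0,0,0,0,0,0,-1,0,0,0]
  fingers: 0.8

```text
time: 7.6
tool_pos: [0.5619, 0.2538, 0.0527]
tool_rot: [-3.14, 0.0, 1.577]
wrist_force: [0.4, -0.3, -0.4]
grip_width: 0.0681
```

Call:
apply_moves:
  commands: [0,0,-4,0,0,0,0,0,-9,0,0,0,0,0,-14,0,0,0,0,0,-14,0,0,0,0,0,-14,0,0,0]
  fingers: 1

```text
time: 8.22
tool_pos: [0.5623, 0.2539, 0.1932]
tool_rot: [3.141, 0.0, 1.577]
wrist_force: [-0.2, -0.2, -0.8]
grip_width: 0.087
```

```bash
python3 -c "
from h import *
snap('w5'); to(.42,-.14,.2,90.3)"
```

```text
t 8.28 pos [0.562  0.2537 0.1924] rot [-1.7995e+02  3.0000e-02  9.0330e+01] move cm [-39.29 -14.43  -0.72] rv [-0.05  0.03  0.03] len 41.9 w 0.0871
```

View pics/w5.png

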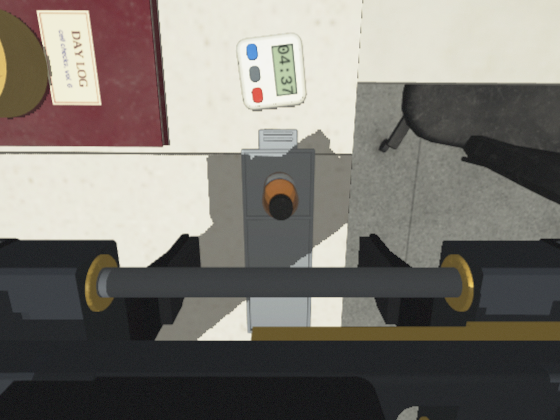

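The dropper bottle is standing in the tab compartment, cap at (280,207). Next is the pot.

Call:
apply_moves:
  commands: [-5.6,-2,0,0,0,0,-11.2,-4,0,0,0,0,-16.8,-6,0,0,0,0,-22.4,-8,0,0,0,0,-28,-10,0,0,0,0]

```text
time: 8.9
tool_pos: [0.4625, -0.0284, 0.1921]
tool_rot: [-3.14, -0.0, 1.576]
wrist_force: [1.1, -0.6, 0.5]
grip_width: 0.0869
```

Call:
apply_moves:
  commands: [-5.6,-2,0,0,0,0,-11.2,-4,0,0,0,0,-16.8,-6.4,0,0,0,0,-16.8,-6.4,0,0,0,0,-16.8,-6.4,0,0,0,0]

```text
time: 9.52
tool_pos: [0.4008, -0.1942, 0.1923]
tool_rot: [-3.14, -0.001, 1.576]
wrist_force: [0.5, 1.5, -0.2]
grip_width: 0.0873
```

```bash
python3 -c "
from h import *
p,z,M=snap('w6'); to(.397,-.195,.2,90.3)
W=wpts(M,z);q=W[100:235,200:370].reshape(-1,3);t=q[(q[:,2]>.06)&(q[:,2]<.073)];print(len(t),np.median(t,0),((t.max(0)+t.min(0))/2),np.ptp(t,0))
"
```

```text
t 9.57 pos [ 0.4012 -0.1937  0.1925] rot [-1.7996e+02 -6.0000e-02  9.0410e+01] move cm [-0.13 -0.42 -0.75] rv [-0.04 -0.06  0.11] len 0.9 w 0.0874
2094 [ 0.39759669 -0.19667507  0.06650566] [ 0.39752483 -0.197461    0.06451793] [0.04599528 0.04557303 0.00872402]
```

View pics/w6.png

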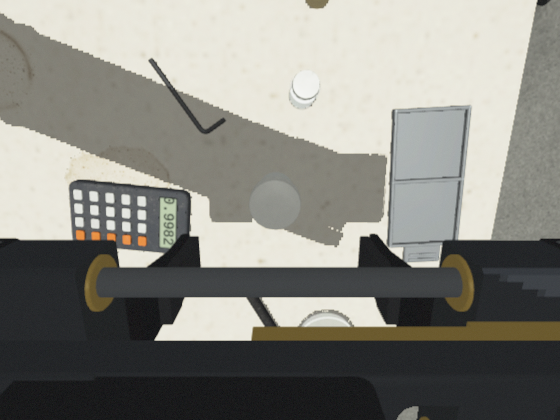

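The pot lid is at (275,204), measured at (0.3975, -0.197) with a diameter of 46 mm and a top at 66 mm, which matches. The short tray's corners are near (392,108), (469,106) and (388,247).

Call:
apply_moves:
  commands: [-0.3,-0.4,4,0,0,0,-0.3,-0.4,9,0,0,0,-0.3,-0.4,13,0,0,0,-0.3,-0.4,16.4,0,0,0,-0.3,-0.4,16.4,0,0,0]

```text
time: 10.2
tool_pos: [0.3959, -0.1954, 0.0271]
tool_rot: [-3.138, -0.004, 1.58]
wrist_force: [-0.8, -0.2, 0.6]
grip_width: 0.0871
```

Call:
apply_moves:
  commands: [0,0,0,0,0,0,0,0,0,0,0,0,0,0,0,0,0,0,0,0,0,0,0,0,0,0,0,0,0,0]
  fingers: 0.3
  squeeze: 12

```text
time: 10.82
tool_pos: [0.3971, -0.198, 0.0293]
tool_rot: [3.141, 0.0, 1.577]
wrist_force: [-0.2, -0.0, 1.5]
grip_width: 0.0463
```

Call:
apply_moves:
  commands: [0,0,0,0,0,0,0,0,0,0,0,0]

```text
time: 11.08
tool_pos: [0.3972, -0.198, 0.0292]
tool_rot: [3.141, 0.0, 1.577]
wrist_force: [-0.3, -0.3, 3.8]
grip_width: 0.0462
```

```bash
python3 -c "
from h import *
to(.5628,.182,.12,90.3)
p,z,M=load('w6')
cv2.imwrite('pics/c6.png',cv2.resize(p[90:270,375:485],None,fx=5,fy=3.3,interpolation=2))
cv2.imwrite('pics/c6b.png',p[60:120,280:330].repeat(8,0).repeat(8,1))
"
```

```text
t 11.07 pos [ 0.3972 -0.198   0.0292] rot [1.7999e+02 1.0000e-02 9.0330e+01] move cm [37.9  16.78 -9.08] rv [0.01 0.01 0.03] len 42.4 w 0.0462
```

View pics/c6.png

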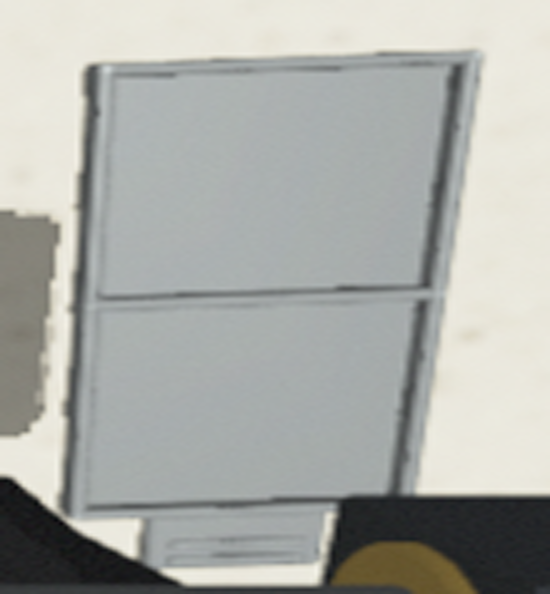

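The grip width of 46.2 mm means the pads are on the lid's rim. I'll open and regrip a little lower, on the body.

Call:
apply_moves:
  commands: [0,0,0,0,0,0,0,0,0,0,0,0,0,0,0,0,0,0,0,0.05,0.5,0,0,0,0,0.05,0.5,0,0,0]
  fingers: 0.75

```text
time: 11.7
tool_pos: [0.3973, -0.1977, 0.0236]
tool_rot: [-3.141, -0.001, 1.577]
wrist_force: [-0.1, 0.7, -0.5]
grip_width: 0.0651
```

Call:
apply_moves:
  commands: [0,0,0,0,0,0,0,0,0,0,0,0,0,0,0,0,0,0,0,0,0,0,0,0,0,0,0,0,0,0]
  fingers: 0.3

```text
time: 12.32
tool_pos: [0.3976, -0.1979, 0.0241]
tool_rot: [3.142, 0.0, 1.577]
wrist_force: [-0.4, 0.0, 0.9]
grip_width: 0.0454
```

```bash
python3 -c "
from h import *
to(.5628,.182,.12,90.3)
p,z,M=load('w6')
f=lambda x,y:(375+x/5,90+y/3.3)
a=[wray(M,*f(*q),.008) for q in((88,66),(482,54),(65,515),(443,293))]
for q in a:print(q.round(4))
c=(a[1]+a[2])/2;e=a[0]-a[2];print('c',c,np.degrees(np.arctan2(-e[0],e[1])),np.linalg.norm(e),np.linalg.norm(a[0]-a[1]))
W=wpts(M,z);q=W[60:120,270:340].reshape(-1,3);t=q[(q[:,2]>.053)&(q[:,2]<.065)];print('vialB',len(t),np.median(t,0),((t.max(0)+t.min(0))/2),np.ptp(t,0))
"
```

```text
t 12.32 pos [ 0.3976 -0.1979  0.0241] rot [180.     0.    90.33] move cm [37.89 16.74 -9.59] rv [0.   0.   0.03] len 42.5 w 0.0454
[ 0.5134 -0.117   0.008 ]
[ 0.5905 -0.1131  0.008 ]
[ 0.5228 -0.2614  0.008 ]
[ 0.5943 -0.1854  0.008 ]
c [ 0.55666925 -0.18722222  0.008     ] 3.72531875860624 0.14472978540596446 0.07716675586067896
vialB 633 [ 0.42288212 -0.09754574  0.0571029 ] [ 0.42320368 -0.09754265  0.05642536] [0.02231247 0.02192119 0.00670767]
```

Call:
apply_moves:
  commands: [0,0,-0.5,0,0,0,0,0,-2,0,0,0,0,0,-5,0,0,0,1,1,-8.5,0,0,0,4,3,-8.5,0,0,0]

```text
time: 12.95
tool_pos: [0.4291, -0.1593, 0.1127]
tool_rot: [3.137, 0.003, 1.573]
wrist_force: [0.8, 0.0, -0.1]
grip_width: 0.0454
```

Call:
apply_moves:
  commands: [5,2,0,0,0,0,10.5,4.5,0,0,0,0,16,7,0,0,0,0,21,9,0,0,0,0,25.5,11,0,0,0,0]

```text
time: 13.58
tool_pos: [0.5365, 0.0998, 0.1103]
tool_rot: [3.14, 0.0, 1.577]
wrist_force: [1.1, -1.1, -0.5]
grip_width: 0.0457
```

Call:
apply_moves:
  commands: [4,1.3,0,0,0,0,8.4,2.7,0,0,0,0,8.4,2.7,0,0,0,0,8.4,2.7,0,0,0,0]

```text
time: 14.08
tool_pos: [0.5623, 0.1816, 0.1096]
tool_rot: [-3.142, 0.001, 1.577]
wrist_force: [-0.8, 0.1, -1.3]
grip_width: 0.0457
```

```bash
python3 -c "
from h import *
snap('w7')
to(.5628,.182,.027,90.3)
"
```

```text
t 14.12 pos [0.5624 0.1809 0.1094] rot [1.800e+02 5.000e-02 9.028e+01] move cm [0.12 0.04 8.24] rv [ 0.    0.05 -0.02] len 8.2 w 0.0455
```

View pics/w7.png

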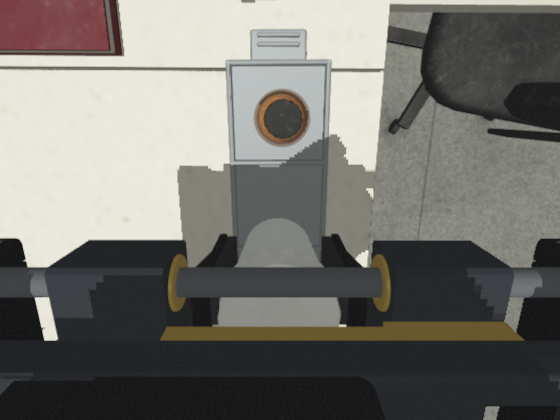

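The pot is held over the middle compartment, and the dropper stands centred in the tab compartment at (282,117). Lowering.

Call:
apply_moves:
  commands: [0,0,3,0,0,0,0,0,6,0,0,0,0,0,7.5,0,0,0,0,0,8.1,0,0,0,0,0,8.1,0,0,0]

```text
time: 14.75
tool_pos: [0.5627, 0.1819, 0.0286]
tool_rot: [3.141, -0.0, 1.576]
wrist_force: [0.2, 0.1, -0.8]
grip_width: 0.0458
```

Call:
apply_moves:
  commands: [0,0,0,0,0,0,0,0,0.1,0,0,0,0,0,0.1,0,0,0]

```text
time: 15.12
tool_pos: [0.5625, 0.1821, 0.0274]
tool_rot: [3.141, -0.0, 1.577]
wrist_force: [-0.1, 0.1, -0.4]
grip_width: 0.0457
```

Call:
apply_moves:
  commands: [-0.1,0,0.05,0,0,0,-0.1,0,0.05,0,0,0]

```text
time: 15.38
tool_pos: [0.5626, 0.1814, 0.0271]
tool_rot: [3.141, -0.0, 1.577]
wrist_force: [-1.1, 0.3, 4.4]
grip_width: 0.0458
```

Call:
apply_moves:
  commands: [0,0,0,0,0,0,0,0,0,0,0,0,0,0,0,0,0,0,0,0,0,0,0,0,0,0,0,0,0,0]
  fingers: 0.85

```text
time: 16.0
tool_pos: [0.5623, 0.1811, 0.0265]
tool_rot: [-3.142, -0.0, 1.577]
wrist_force: [0.6, -0.2, -0.3]
grip_width: 0.0734
```

Call:
apply_moves:
  commands: [0,0,-2,0,0,0,0,0,-6,0,0,0,0,0,-11,0,0,0,0,0,-16,0,0,0,0,0,-16,0,0,0]
  fingers: 1

```text
time: 16.62
tool_pos: [0.5644, 0.1826, 0.1924]
tool_rot: [3.134, -0.002, 1.577]
wrist_force: [0.8, 0.5, -0.4]
grip_width: 0.087
```

```bash
python3 -c "
from h import *
p,z,M=snap('w8')
to(.423,.1285,.19,90.3)
W=wpts(M,z)
for n,a,b,lo,hi in(('pot',.182,.05,.06,.072),('drop',.254,.04,.08,.09)):
  q=W.reshape(-1,3);t=q[(abs(q[:,1]-a)<.035)&(abs(q[:,0]-.56)<.05)&(q[:,2]>lo)&(q[:,2]<hi)];print(n,len(t),np.median(t,0),((t.max(0)+t.min(0))/2),np.ptp(t,0))
"
```

```text
t 16.68 pos [0.5633 0.1817 0.1896] rot [ 1.7974e+02 -4.0000e-02  9.0350e+01] move cm [ -5.24 -14.06  -0.1 ] rv [ 0.26 -0.04  0.05] len 15.0 w 0.0868
pot 2192 [0.56234449 0.18350623 0.06950228] [0.56227174 0.18222374 0.06591367] [0.04564543 0.04565397 0.01181191]
drop 538 [0.56453058 0.25247132 0.08783158] [0.56490869 0.25246768 0.08500331] [0.01903668 0.01910042 0.00991419]
```

View pics/w8.png

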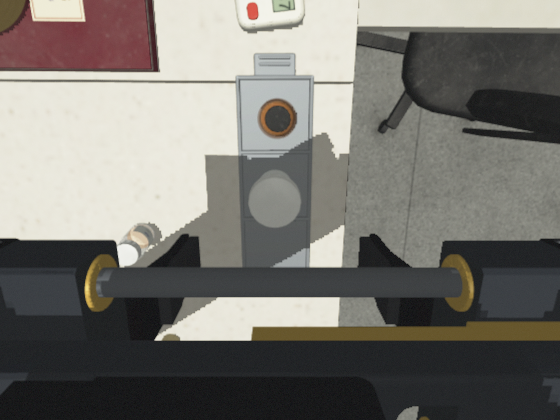

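The pot stands upright and centred in the middle compartment, lid at (274,199). Next is vial A.

Call:
apply_moves:
  commands: [-1.8,-4.7,0,0,0,0,-3.5,-9.4,0,0,0,0,-5.3,-14.1,0,0,0,0,-5.3,-14.1,0,0,0,0,-5.3,-14.1,0,0,0,0]

```text
time: 17.3
tool_pos: [0.4218, 0.127, 0.1866]
tool_rot: [3.141, 0.001, 1.576]
wrist_force: [0.3, -0.3, -0.0]
grip_width: 0.0864
```

```bash
python3 -c "
from h import *
p,z,M=snap('w9')
to(.423,.1285,.026,90.3)
W=wpts(M,z)
q=W.reshape(-1,3);t=q[(abs(q[:,1]-.13)<.035)&(abs(q[:,0]-.42)<.03)&(q[:,2]>.053)&(q[:,2]<.063)];print(len(t),np.median(t,0),((t.max(0)+t.min(0))/2),np.ptp(t,0))
"
```

```text
t 17.35 pos [0.4221 0.1274 0.1865] rot [ 1.800e+02 -3.000e-02  9.034e+01] move cm [ 0.1   0.09 16.05] rv [ 0.   -0.03  0.04] len 16.1 w 0.0871
504 [0.42137315 0.12782165 0.05715004] [0.4213578  0.12746014 0.05652807] [0.02141104 0.02196429 0.00696447]
```

View pics/w9.png

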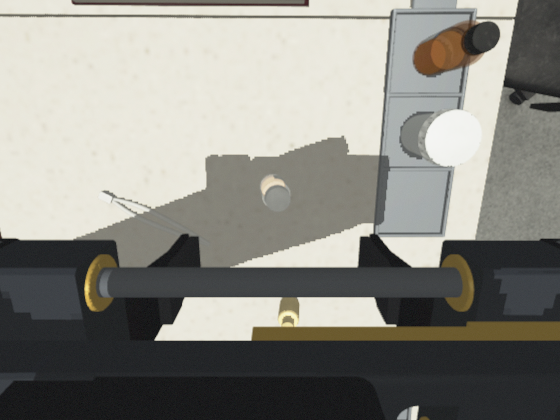

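Vial A is under the jaws, cap at (276,197), measured at (0.4214, 0.1277).

Call:
apply_moves:
  commands: [0,-0.1,4,0,0,0,0,-0.1,9,0,0,0,0,-0.1,13,0,0,0,0,-0.1,16.1,0,0,0,0,-0.1,16.1,0,0,0]

```text
time: 17.98
tool_pos: [0.4191, 0.1279, 0.0234]
tool_rot: [-3.136, -0.002, 1.578]
wrist_force: [-0.3, 0.6, 0.1]
grip_width: 0.0868
```

Call:
apply_moves:
  commands: [0,0,0,0,0,0,0,0,0,0,0,0,0,0,0,0,0,0,0,0,0,0,0,0,0,0,0,0,0,0]
  fingers: 0.15

```text
time: 18.6
tool_pos: [0.4208, 0.1272, 0.0258]
tool_rot: [3.141, 0.0, 1.577]
wrist_force: [-0.5, -0.0, -0.4]
grip_width: 0.0449
```

Call:
apply_moves:
  commands: [0,0,0,0,0,0,0,0,0,0,0,0,0,0,0,0,0,0,0,0,0,0,0,0]

```text
time: 19.1
tool_pos: [0.4206, 0.1273, 0.0255]
tool_rot: [-3.142, -0.0, 1.577]
wrist_force: [-0.3, -0.1, -0.3]
grip_width: 0.0268
```

```bash
python3 -c "
from h import *
to(.5628,.110,.11,90.3)
"
```

```text
t 19.1 pos [0.4206 0.1273 0.0255] rot [-179.99   -0.     90.34] move cm [-1.81 14.21 -8.45] rv [-0.01 -0.    0.04] len 16.6 w 0.0268
```

Call:
apply_moves:
  commands: [0,0,-1.5,0,0,0,0,0,-4,0,0,0,-1.8,3,-6.5,0,0,0,-1.8,8,-6.5,0,0,0,-1.8,12,-6.5,0,0,0]

```text
time: 19.73
tool_pos: [0.5431, 0.1094, 0.0923]
tool_rot: [3.139, 0.0, 1.575]
wrist_force: [0.5, 0.4, 1.1]
grip_width: 0.0266
```

Call:
apply_moves:
  commands: [0,2.2,0,0,0,0,0,2.2,0,0,0,0,0,2.2,0,0,0,0,0,2.2,0,0,0,0]

```text
time: 20.23
tool_pos: [0.562, 0.1101, 0.091]
tool_rot: [3.142, 0.0, 1.577]
wrist_force: [-1.0, 0.5, -0.5]
grip_width: 0.0262
```

```bash
python3 -c "
from h import *
snap('w10')
to(.5628,.1095,.0285,90.3)
"
```

```text
t 20.27 pos [0.5621 0.1101 0.0909] rot [1.7999e+02 3.0000e-02 9.0360e+01] move cm [-0.06  0.07  6.24] rv [0.01 0.03 0.06] len 6.2 w 0.0267
```

View pics/w10.png

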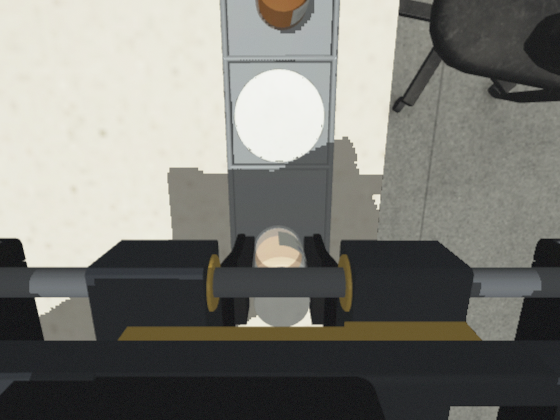

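The vial is held upright over the far compartment, and the pot sits centred in the middle one at (279,116). Lowering.

Call:
apply_moves:
  commands: [0,0,2.5,0,0,0,0,0,5,0,0,0,0,0,6.1,0,0,0,0,0,6.1,0,0,0,0,0,6.2,0,0,0]

```text
time: 20.9
tool_pos: [0.5633, 0.1103, 0.0294]
tool_rot: [3.14, -0.0, 1.577]
wrist_force: [0.2, -1.0, -0.3]
grip_width: 0.0268
```

Call:
apply_moves:
  commands: [0,0,0,0,0,0,0,0,0.05,0,0,0]

```text
time: 21.15
tool_pos: [0.5631, 0.1101, 0.0285]
tool_rot: [3.141, -0.0, 1.577]
wrist_force: [0.3, 0.0, 0.1]
grip_width: 0.0261
```

Call:
apply_moves:
  commands: [0,0,0,0,0,0,0,0,0,0,0,0,0,0,0,0,0,0,0,0,0,0,0,0,0,0,0,0,0,0]
  fingers: 0.6

```text
time: 21.78
tool_pos: [0.5628, 0.1101, 0.0281]
tool_rot: [-3.142, -0.0, 1.577]
wrist_force: [0.2, -0.3, -0.4]
grip_width: 0.052
```

Call:
apply_moves:
  commands: [0,0,-2,0,0,0,0,0,-6,0,0,0,0,0,-11,0,0,0,0,0,-16,0,0,0,0,0,-16,0,0,0]
  fingers: 1

```text
time: 22.4
tool_pos: [0.5649, 0.1113, 0.1937]
tool_rot: [3.133, -0.001, 1.577]
wrist_force: [-0.4, 0.6, -1.1]
grip_width: 0.0862
```

```bash
python3 -c "
from h import *
p,z,M=snap('w11')
to(.435,-.012,.19,90.3)
W=wpts(M,z)
q=W.reshape(-1,3)
t=q[(abs(q[:,1]-.11)<.03)&(abs(q[:,0]-.56)<.03)&(q[:,2]>.053)&(q[:,2]<.067)];print(len(t),np.median(t,0),((t.max(0)+t.min(0))/2),np.ptp(t,0))
"
```

```text
t 22.45 pos [0.5638 0.1106 0.191 ] rot [ 1.7974e+02 -1.0000e-02  9.0350e+01] move cm [-12.18 -12.95   0.04] rv [ 0.26 -0.01  0.05] len 17.8 w 0.0858
518 [0.56998226 0.11080202 0.06022297] [0.56960024 0.1100441  0.05810062] [0.0227643  0.02251827 0.01015977]
```

View pics/w11.png

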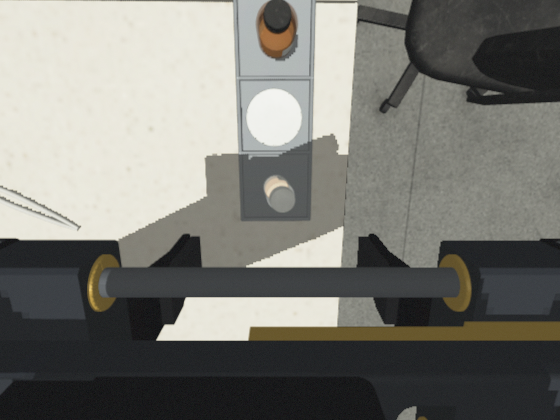

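The vial's cap at (282,200) looks shifted against its base at (275,186), but the arm was still settling. I'll look again.

Call:
apply_moves:
  commands: [0,0,0,0,0,0,0,0,0,0,0,0]

```text
time: 22.7
tool_pos: [0.5621, 0.1099, 0.187]
tool_rot: [-3.14, 0.0, 1.577]
wrist_force: [1.1, -0.2, -0.4]
grip_width: 0.0865
```

```bash
python3 -c "
from h import *
p,z,M=snap('w12')
to(.435,-.012,.19,90.3)
W=wpts(M,z)
q=W.reshape(-1,3)
for lo,hi in((.053,.067),(.02,.04),(.04,.05)):
  t=q[(abs(q[:,1]-.11)<.03)&(abs(q[:,0]-.56)<.03)&(q[:,2]>lo)&(q[:,2]<hi)];print(len(t),np.median(t,0),((t.max(0)+t.min(0))/2),np.ptp(t,0))
t=q[(abs(q[:,1]-.11)<.03)&(abs(q[:,0]-.565)<.03)&(q[:,2]>.057)&(q[:,2]<.067)];
A=np.c_[t[:,:2]-t[:,:2].mean(0),np.ones(len(t))];print(np.linalg.lstsq(A,t[:,2],rcond=None)[0])
cv2.imwrite('pics/c12.png',cv2.resize(p[140:230,230:320],None,fx=6,fy=6,interpolation=2))
p,z=read_camera('side');cv2.imwrite('pics/s12.png',cv2.resize(p[220:320,200:330],None,fx=6,fy=6,interpolation=2))
"
```

```text
t 22.75 pos [0.5622 0.11   0.1871] rot [-179.89    0.     90.35] move cm [-12.12 -12.79  -0.27] rv [-0.11  0.    0.05] len 17.6 w 0.0869
540 [0.56850137 0.11077251 0.06022568] [0.56881366 0.10994981 0.05784182] [0.02216611 0.02267902 0.00967792]
123 [0.56106503 0.12141621 0.03034417] [0.56429989 0.11590816 0.02996896] [0.02430867 0.0156722  0.01935944]
169 [0.56302829 0.11931101 0.04654326] [0.56771057 0.11160582 0.04508481] [0.02594677 0.0235151  0.00971861]
[-0.08989274  0.00014033  0.06025166]
```

View pics/c12.png

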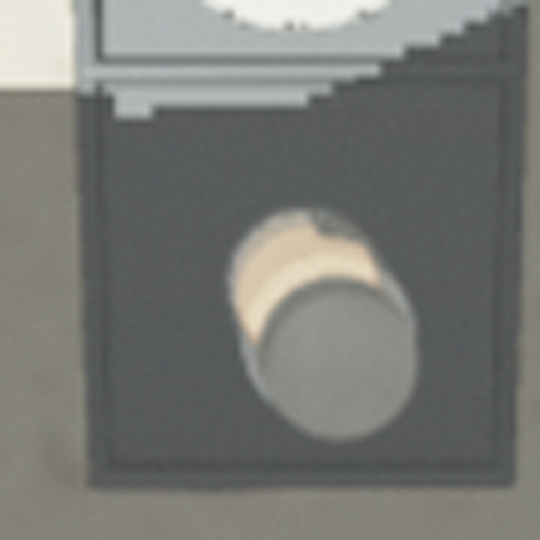

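View pics/s12.png

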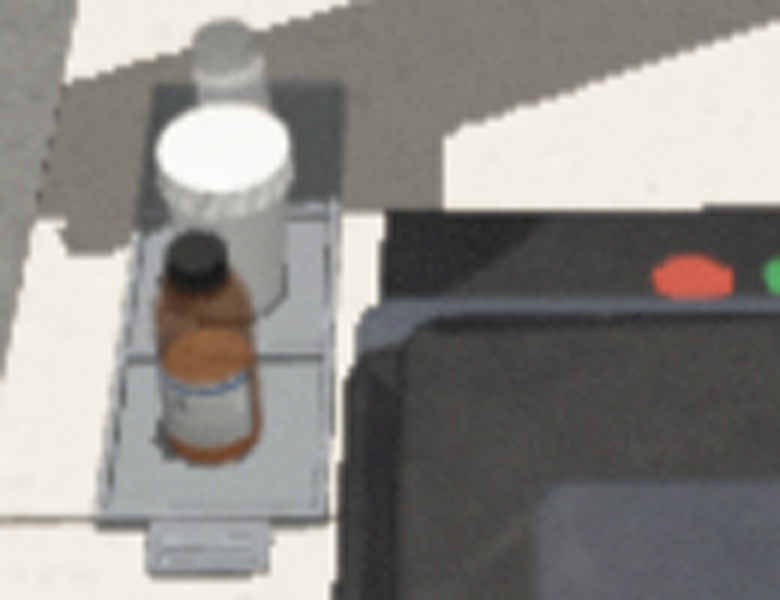

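```bash
cat >> h.py <<'E'
def slope(f,x,y,lo,hi,r=.012):
  p,z,M=load(f);q=wpts(M,z).reshape(-1,3);t=q[(np.hypot(q[:,0]-x,q[:,1]-y)<r)&(q[:,2]>lo)&(q[:,2]<hi)]
  A=np.c_[t[:,:2]-t[:,:2].mean(0),np.ones(len(t))];print(f,len(t),t.mean(0).round(4),'tilt deg (toward x,y)',np.degrees(-np.linalg.lstsq(A,t[:,2],rcond=None)[0][:2]).round(1))
E
python3 -c "
from h import *
snap('w13')
slope('w9',.4214,.1277,.055,.062,.009)
slope('w11',.5695,.11,.056,.066,.009)
slope('w12',.5688,.11,.056,.066,.009)
slope('w13',.5688,.11,.056,.066,.009)
for f in('w8','w12'):slope(f,.562,.1825,.062,.075,.018)
slope('w8',.5648,.2525,.08,.093,.007);slope('w12',.5648,.2525,.08,.093,.007);slope('w3',.394,.2233,.08,.09,.007)
slope('w6',.3976,-.197,.062,.072,.018)
slope('w6',.4228,-.0975,.055,.062,.009)
"
```

```text
w9 313 [0.4213 0.1278 0.0573] tilt deg (toward x,y) [6. 0.]
w11 303 [0.5695 0.1101 0.0605] tilt deg (toward x,y) [6.7 0. ]
w12 312 [0.5688 0.1101 0.0604] tilt deg (toward x,y) [ 6.1 -0.8]
w13 317 [0.5688 0.1101 0.0604] tilt deg (toward x,y) [6.2 0.1]
w8 1312 [0.562  0.1828 0.0696] tilt deg (toward x,y) [ 0. -0.]
w12 1696 [0.562  0.1827 0.0695] tilt deg (toward x,y) [0.  0.2]
w8 277 [0.5648 0.2525 0.0878] tilt deg (toward x,y) [ 0.3 -0.4]
w12 323 [0.5648 0.2516 0.0878] tilt deg (toward x,y) [ 0.3 -0.5]
w3 236 [0.3939 0.2233 0.0848] tilt deg (toward x,y) [ 0.7 -1. ]
w6 1275 [ 0.3976 -0.1967  0.0666] tilt deg (toward x,y) [ 0.  -0.1]
w6 389 [ 0.4228 -0.0976  0.0573] tilt deg (toward x,y) [-0.1  6.3]
```

```bash
python3 -c "
from h import *
p,z,M=load('w12')
print('base far edge',wray(M,279.5,174.7,.003),'inner comp corners',[wray(M,230+a/6,140+b/6,.008).round(4) for a,b in((90,485),(515,485))])
p,z,M=load('w9')
cv2.imwrite('pics/c9.png',cv2.resize(p[160:220,245:305],None,fx=9,fy=9,interpolation=2))
p,z,M=load('w6')
cv2.imwrite('pics/c6b.png',cv2.resize(p[60:120,275:335],None,fx=9,fy=9,interpolation=2))
"
```

```text
base far edge [0.56350943 0.12168534 0.003     ] inner comp corners [array([0.5271, 0.0726, 0.008 ]), array([0.6025, 0.0731, 0.008 ])]
```

View pics/c9.png

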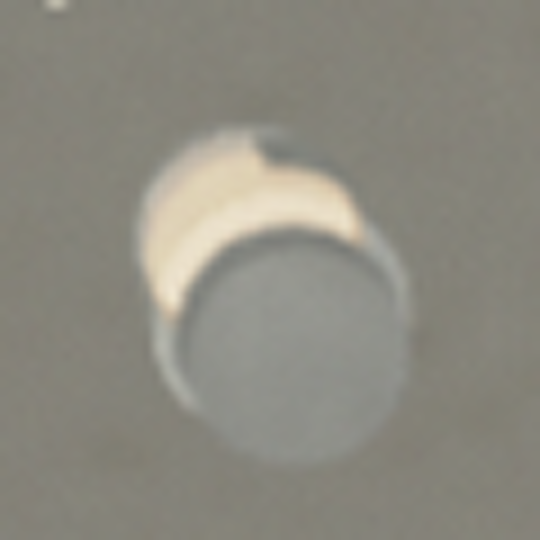

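View pics/c6b.png

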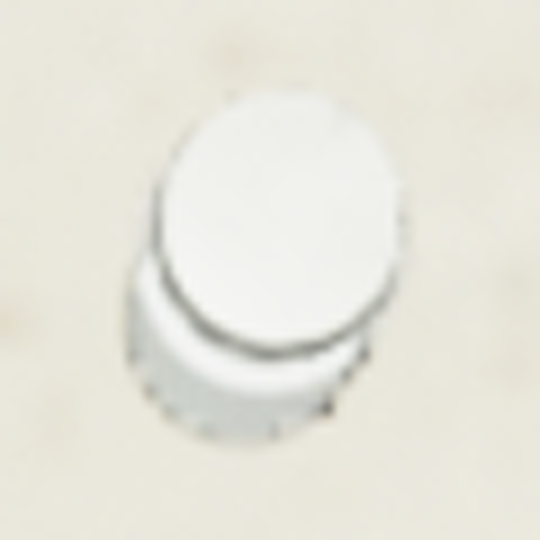

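The cap's 6° slant was already there while the vial stood on the bench. Vial B shows 6.3° too, so it's a feature of the vials, and the height of 60 mm fits one seated on the floor. It is placed. Next is the weight.

Call:
apply_moves:
  commands: [-4,-4.2,0,0,0,0,-8,-8.4,0,0,0,0,-12.1,-12.8,0,0,0,0,-12.1,-12.8,0,0,0,0,-12.1,-12.8,0,0,0,0]

```text
time: 23.48
tool_pos: [0.4359, -0.0115, 0.1883]
tool_rot: [3.141, 0.0, 1.576]
wrist_force: [-0.0, -0.1, 0.5]
grip_width: 0.0871
```

```bash
python3 -c "
from h import *
p,z,M=snap('w14')
W=wpts(M,z);q=W.reshape(-1,3)
for lo,hi in((.038,.052),(.015,.03)):
  t=q[(abs(q[:,1]+.01)<.03)&(abs(q[:,0]-.43)<.03)&(q[:,2]>lo)&(q[:,2]<hi)];print(len(t),np.median(t,0),((t.max(0)+t.min(0))/2),np.ptp(t,0))
to(.4315,-.01,.02,93)
"
```

```text
172 [ 0.4326557  -0.01287346  0.0468539 ] [ 0.43222339 -0.01347289  0.04523243] [0.0121025  0.01245265 0.00839205]
78 [ 0.43631323 -0.00449029  0.02422216] [ 0.4340997  -0.01199325  0.02248275] [0.02278356 0.01860168 0.01489874]
t 23.52 pos [ 0.4362 -0.0109  0.1882] rot [ 1.7996e+02 -3.0000e-02  9.0390e+01] move cm [ 0.08 -0.48 16.82] rv [ 0.04 -0.03 -2.61] len 16.8 w 0.0868
```

View pics/w14.png

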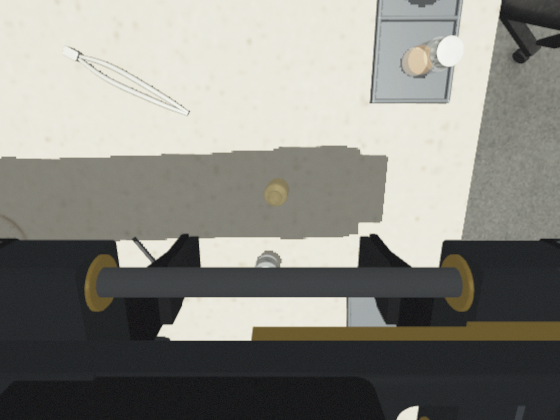

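The weight's knob is at (277,186), measured at (0.4325, -0.013). The knob top at 47 mm and the body width of 23 mm both match.

Call:
apply_moves:
  commands: [-0.2,-0.4,5,0,0,-2.6,-0.2,-0.4,10,0,0,-2.6,-0.2,-0.4,13.5,0,0,-2.6,-0.2,-0.4,15.5,0,0,-2.6,-0.2,-0.4,16.2,0,0,-2.6]

```text
time: 24.15
tool_pos: [0.4314, -0.0119, 0.0248]
tool_rot: [-3.139, -0.003, 1.624]
wrist_force: [-0.3, 0.5, -0.4]
grip_width: 0.0871
```

Call:
apply_moves:
  commands: [0,0,0.3,0,0,0,0,0,0.5,0,0,0,0,0,0.5,0,0,0,0,0,0.5,0,0,0,0,0,0.5,0,0,0]
  fingers: 0.55
  squeeze: 15

```text
time: 24.78
tool_pos: [0.4317, -0.0138, 0.0213]
tool_rot: [3.141, 0.0, 1.622]
wrist_force: [0.7, -0.1, -0.1]
grip_width: 0.05
```

Call:
apply_moves:
  commands: [0,0,0,0,0,0,0,0,0,0,0,0,0,0,0,0,0,0,0,0,0,0,0,0,0,0,0,0,0,0]
  fingers: 0.12

```text
time: 25.4
tool_pos: [0.4316, -0.0136, 0.0211]
tool_rot: [3.141, -0.0, 1.622]
wrist_force: [0.4, 0.0, 0.1]
grip_width: 0.0221
```

```bash
python3 -c "
from h import *
to(.5584,-.224,.09,93)
"
```

```text
t 25.4 pos [ 0.4316 -0.0136  0.0211] rot [ 1.7999e+02 -1.0000e-02  9.2940e+01] move cm [-21.66  11.59  -6.89] rv [ 0.01 -0.01 -0.06] len 25.5 w 0.0221
```

Call:
apply_moves:
  commands: [0,0,-2,0,0,0,0,0,-5,0,0,0,-1,2,-7.5,0,0,0,-5,5,-7.5,0,0,0,-9,8,-7.5,0,0,0]

```text
time: 26.02
tool_pos: [0.517, -0.1006, 0.0965]
tool_rot: [3.141, 0.001, 1.623]
wrist_force: [1.1, 0.3, -1.0]
grip_width: 0.0226
```

Call:
apply_moves:
  commands: [-5,1.5,0,0,0,0,-10,3,0,0,0,0,-12.7,3.6,0,0,0,0,-12.7,3.6,0,0,0,0,-12.7,3.6,0,0,0]

```text
validation failed for argument at $.co...
```

```bash
python3 -c "
from h import *
p,z,M=snap('w15')
cv2.imwrite('pics/c15.png',cv2.resize(p[60:310,200:360],None,fx=3,fy=2.4,interpolation=2))
to(.5584,-.224,.024,93)
"
```

```text
t 26.07 pos [ 0.52   -0.1071  0.0961] rot [1.7986e+02 1.4000e-01 9.2610e+01] move cm [-11.83   3.29   7.24] rv [ 0.14  0.14 -0.39] len 14.3 w 0.0223
```

View pics/w15.png

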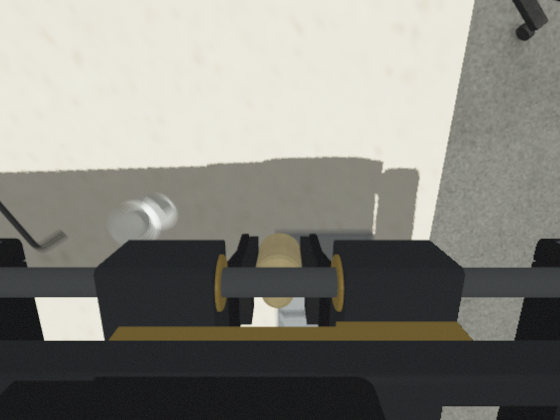

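That call was refused because it was one number short, and the weight is still held partway. Sending it again.

Call:
apply_moves:
  commands: [-5,1.5,0,0,0,0,-10,3,0,0,0,0,-12.7,3.6,0,0,0,0,-12.7,3.6,0,0,0,0,-12.7,3.6,0,0,0,0]

```text
time: 26.7
tool_pos: [0.5582, -0.2232, 0.0957]
tool_rot: [-3.141, -0.001, 1.623]
wrist_force: [-0.4, 0.3, -1.5]
grip_width: 0.0225
```

```bash
python3 -c "
from h import *
p,z,M=snap('w16')
cv2.imwrite('pics/c16.png',cv2.resize(p[60:310,200:360],None,fx=3,fy=2.4,interpolation=2))
to(.5584,-.224,.024,93)
"
```

```text
t 26.75 pos [ 0.5583 -0.2229  0.0959] rot [-1.7998e+02 -5.0000e-02  9.3030e+01] move cm [-0.12  0.01  7.19] rv [-0.02 -0.05  0.03] len 7.2 w 0.0222
```

View pics/w16.png

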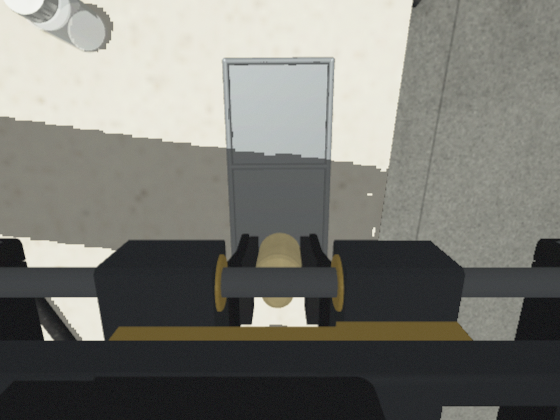

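View pics/c16.png

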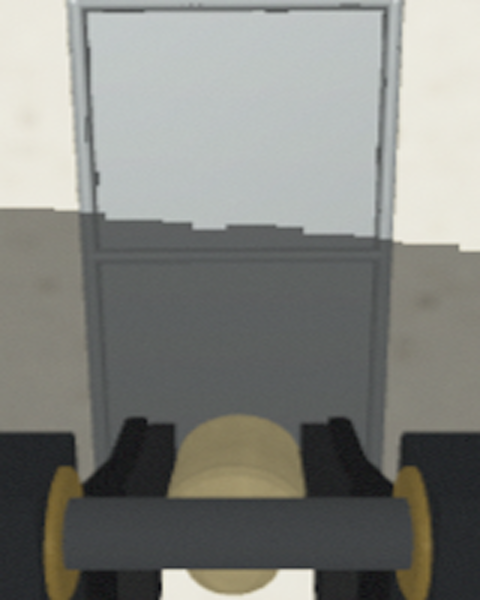

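```bash
python3 -c "
from h import *
p,z,M=load('w16')
f=lambda a,b:wray(M,200+a/3,60+b/2.4,.008)
a,b,c,d=f(84,255),f(393,255),f(68,3),f(404,3)
for q in(a,b,c,d):print(q.round(4))
m=(a+b)/2;n=(c+d)/2;e=n-m;print('centre',m,'far end',n,np.linalg.norm(e),np.linalg.norm(c-d),np.degrees(np.arctan2(-e[0],e[1])))
u=np.array([-np.sin(np.radians(3.1)),np.cos(np.radians(3.1)),0]);print('tabcomp',m-.036*u,n-.110*u,'far',m+.036*u,n-.038*u)
"
```

```text
[ 0.5203 -0.1893  0.008 ]
[ 0.5953 -0.1853  0.008 ]
[ 0.516  -0.1185  0.008 ]
[ 0.591  -0.1146  0.008 ]
centre [ 0.55780577 -0.18729486  0.008     ] far end [ 0.55348736 -0.11657282  0.008     ] 0.0708537648599389 0.07514583580481361 3.494241756613588
tabcomp [ 0.5597526  -0.22324218  0.008     ] [ 0.55943602 -0.22641185  0.008     ] far [ 0.55585893 -0.15134754  0.008     ] [ 0.55554235 -0.15451721  0.008     ]
```

Call:
apply_moves:
  commands: [-0.2,0.1,3,0,0,0,-0.2,0.1,5.5,0,0,0,-0.2,0.1,6.6,0,0,0,-0.2,0.1,6.9,0,0,0,-0.2,0.1,6.9,0,0,0]

```text
time: 27.38
tool_pos: [0.56, -0.2262, 0.0278]
tool_rot: [3.141, 0.0, 1.622]
wrist_force: [-1.2, -0.9, -0.3]
grip_width: 0.0222
```

Call:
apply_moves:
  commands: [0,0,0.2,0,0,0,0,0,0.2,0,0,0]

```text
time: 27.62
tool_pos: [0.5598, -0.2265, 0.0255]
tool_rot: [3.141, 0.0, 1.622]
wrist_force: [0.5, -0.7, -1.2]
grip_width: 0.0225
```

Call:
apply_moves:
  commands: [0.15,-0.05,0.1,0,0,0,0.15,-0.05,0.15,0,0,0,0.15,-0.05,0.15,0,0,0]

```text
time: 28.0
tool_pos: [0.5591, -0.225, 0.0241]
tool_rot: [3.141, 0.0, 1.622]
wrist_force: [-2.7, 0.9, 4.4]
grip_width: 0.0223
```

Call:
apply_moves:
  commands: [0,0,0,0,0,0,0,0,0,0,0,0]
  fingers: 0.35

```text
time: 28.25
tool_pos: [0.559, -0.2248, 0.0234]
tool_rot: [3.142, -0.0, 1.622]
wrist_force: [0.3, -0.1, -0.4]
grip_width: 0.0295
```

Call:
apply_moves:
  commands: [0,0,-0.5,0,0,0,0,0,-2,0,0,0,0,0,-5,0,0,0,0,0,-5,0,0,0]

```text
time: 28.75
tool_pos: [0.5609, -0.2253, 0.077]
tool_rot: [3.137, 0.002, 1.622]
wrist_force: [0.0, -0.1, 0.6]
grip_width: 0.0305
```

Call:
apply_moves:
  commands: [0,0,-6,0,0,0,0,0,-11,0,0,0,0,0,-11,0,0,0,0,0,-11,0,0,0]
  fingers: 1

```text
time: 29.25
tool_pos: [0.5586, -0.225, 0.1832]
tool_rot: [-3.141, 0.0, 1.622]
wrist_force: [-0.6, 0.2, -0.9]
grip_width: 0.0624
```

```bash
python3 -c "
from h import *
p,z,M=snap('w17')
to(.425,-.0975,.19,93)
W=wpts(M,z);q=W.reshape(-1,3)
for lo,hi in((.041,.055),(.018,.03)):
  t=q[(abs(q[:,1]+.2245)<.03)&(abs(q[:,0]-.559)<.03)&(q[:,2]>lo)&(q[:,2]<hi)];print(len(t),np.median(t,0),((t.max(0)+t.min(0))/2),np.ptp(t,0))
"
```

```text
t 29.3 pos [ 0.5582 -0.2249  0.1824] rot [-1.7991e+02 -4.0000e-02  9.2930e+01] move cm [ 13.4  -12.66  -0.73] rv [-0.09 -0.04 -0.07] len 18.4 w 0.0663
184 [ 0.55694319 -0.22429491  0.04963815] [ 0.55706344 -0.22508287  0.04773468] [0.0127404  0.01289    0.00952597]
50 [ 0.5622324  -0.21580004  0.02437446] [ 0.55967469 -0.21846298  0.02385406] [0.01969834 0.00902286 0.0117021 ]
```

View pics/w17.png

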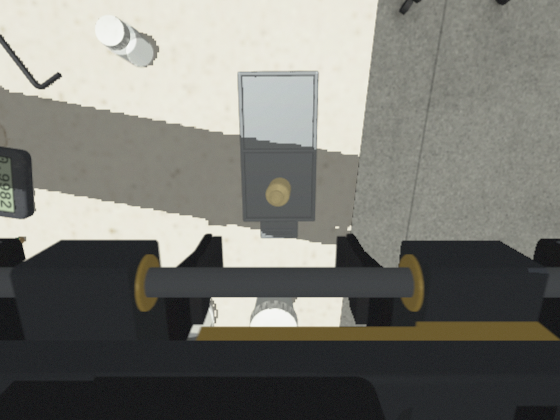

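The weight stands centred in the tab compartment, knob at (279,185). Next is vial B.

Call:
apply_moves:
  commands: [4.5,-4.2,0,0,0,0,9,-8.4,0,0,0,0,13.2,-12.6,0,0,0,0,13.2,-12.6,0,0,0,0,13.2,-12.6,0,0,0,0]

```text
time: 29.92
tool_pos: [0.4261, -0.1, 0.1831]
tool_rot: [-3.141, 0.0, 1.622]
wrist_force: [0.3, -0.5, 0.1]
grip_width: 0.087
```

```bash
python3 -c "
from h import *
p,z,M=load('w17')
a=[wray(M,u,v,.008) for u,v in((238.5,71.5),(318,70.8),(242,220.5),(315.5,220.5))];print('short tray centre',np.mean(a,0),np.linalg.norm(a[0]-a[2]),np.linalg.norm(a[0]-a[1]))
p,z,M=snap('w18')
W=wpts(M,z);q=W.reshape(-1,3)
for lo,hi in((.053,.062),(.02,.045)):
  t=q[(abs(q[:,1]+.099)<.03)&(abs(q[:,0]-.423)<.03)&(q[:,2]>lo)&(q[:,2]<hi)];print(len(t),np.median(t,0),((t.max(0)+t.min(0))/2),np.ptp(t,0))
to(.423,-.099,.025,93)
cv2.imwrite('pics/c18.png',cv2.resize(p[150:240,235:325],None,fx=6,fy=6,interpolation=2))
"
```

```text
short tray centre [ 0.55741585 -0.18727683  0.008     ] 0.14600040630406194 0.07390114613851917
518 [ 0.42324144 -0.09684746  0.05711652] [ 0.42325052 -0.09717531  0.05698919] [0.02192133 0.02226693 0.00575492]
174 [ 0.42387292 -0.08936791  0.04211679] [ 0.42320903 -0.09733661  0.03267064] [0.02668442 0.02390449 0.02462489]
t 29.98 pos [ 0.4265 -0.1001  0.1832] rot [-1.7998e+02 -3.0000e-02  9.2900e+01] move cm [ 0.12 -0.34 15.82] rv [-0.02 -0.03 -0.1 ] len 15.8 w 0.0871
```

View pics/c18.png

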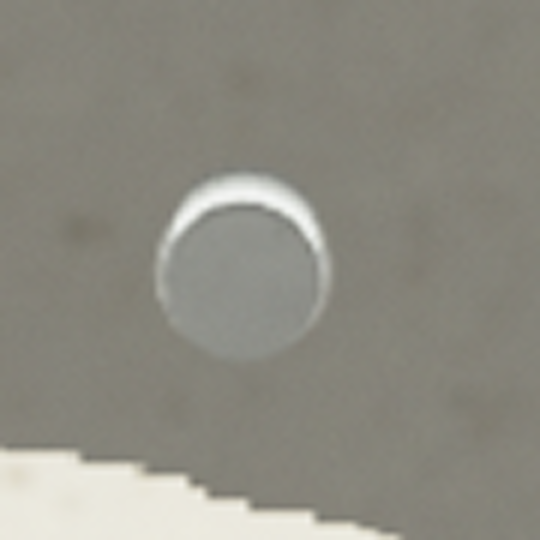

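Vial B's cap is at about (275,197), with very little of the body visible behind it. I take the body centre as (0.423, -0.099).

Call:
apply_moves:
  commands: [0.1,-0.35,4,0,0,0,0.1,-0.35,9,0,0,0,0.1,-0.35,13,0,0,0,0.1,-0.35,15.2,0,0,0,0.1,-0.35,15.7,0,0,0]

```text
time: 30.6
tool_pos: [0.4222, -0.0984, 0.0247]
tool_rot: [-3.139, -0.003, 1.622]
wrist_force: [0.4, -0.1, -0.2]
grip_width: 0.0871
```

Call:
apply_moves:
  commands: [0,0,0,0,0,0,0,0,0,0,0,0,0,0,0,0,0,0,0,0,0,0,0,0,0,0,0,0,0,0]
  fingers: 0.15
  squeeze: 12

```text
time: 31.22
tool_pos: [0.4229, -0.0989, 0.0268]
tool_rot: [3.141, 0.0, 1.622]
wrist_force: [0.5, -0.0, -0.3]
grip_width: 0.0448
```

Call:
apply_moves:
  commands: [0,0,0,0,0,0,0,0,0,0,0,0,0,0,0,0,0,0,0,0,0,0,0,0]

```text
time: 31.72
tool_pos: [0.4228, -0.0987, 0.0266]
tool_rot: [-3.142, -0.0, 1.622]
wrist_force: [-0.9, -0.1, 0.8]
grip_width: 0.0265
```

```bash
python3 -c "
from h import *
to(.5553,-.152,.09,93)
"
```

```text
t 31.73 pos [ 0.4228 -0.0987  0.0266] rot [-180.     -0.     92.94] move cm [-6.   12.96 -6.34] rv [-0.   -0.   -0.06] len 15.6 w 0.0265
```

Call:
apply_moves:
  commands: [0,0,-1.5,0,0,0,0,0,-4,0,0,0,-2,3,-6.3,0,0,0,-5,8,-6.3,0,0,0,-5.9,11.5,-6.3,0,0,0]

```text
time: 32.35
tool_pos: [0.5427, -0.1543, 0.0909]
tool_rot: [3.14, 0.001, 1.619]
wrist_force: [-0.3, 0.4, 0.3]
grip_width: 0.0264
```

Call:
apply_moves:
  commands: [0,1.5,0,0,0,0,0,1.5,0,0,0,0,0,1.5,0,0,0,0,0,1.5,0,0,0,0]

```text
time: 32.85
tool_pos: [0.5547, -0.151, 0.0898]
tool_rot: [-3.141, 0.001, 1.622]
wrist_force: [0.4, -1.0, -0.1]
grip_width: 0.0265
```

```bash
python3 -c "
from h import *
p,z,M=snap('w19')
to(.5555,-.1515,.0296,93)
a=[wray(M,u,v,.008) for u,v in((230,144.5),(325,144.5))];print(np.mean(a,0))
"
```

```text
t 32.9 pos [ 0.5549 -0.1511  0.0898] rot [-1.7999e+02  4.0000e-02  9.2940e+01] move cm [-0.04  0.06  6.02] rv [-0.01  0.04 -0.06] len 6.0 w 0.0263
[ 0.55217273 -0.09907006  0.008     ]
```

View pics/w19.png

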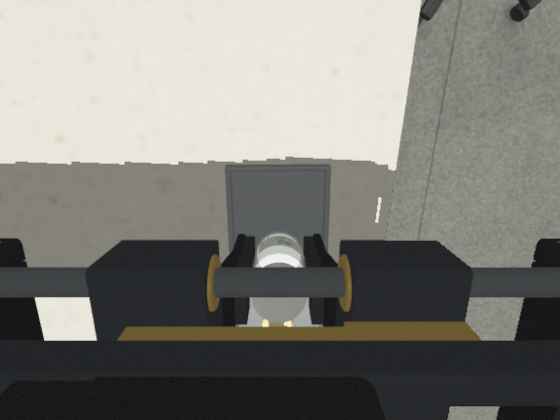

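```bash
python3 -c "
from h import *
p,z,M=load('w19')
a=[wray(M,u,v,.008) for u,v in((225.5,165),(330.5,165))];m=np.mean(a,0);print(m,m-.038*np.array([-.054,.9985,0]))
"
```

```text
[ 0.55325736 -0.11341806  0.008     ] [ 0.55530936 -0.15136106  0.008     ]
```

The far compartment centre by the end wall is (0.5553, -0.1514), which agrees with the earlier estimate. Lowering.

Call:
apply_moves:
  commands: [0,0,2.5,0,0,0,0,0,4.8,0,0,0,0,0,5.8,0,0,0,0,0,5.9,0,0,0,0,0,5.9,0,0,0]

```text
time: 33.52
tool_pos: [0.5561, -0.151, 0.0314]
tool_rot: [3.141, 0.0, 1.622]
wrist_force: [0.3, -0.4, -0.6]
grip_width: 0.0261
```

Call:
apply_moves:
  commands: [0,0,0.1,0,0,0,0,0,0.1,0,0,0]

```text
time: 33.78
tool_pos: [0.5559, -0.1511, 0.0299]
tool_rot: [3.141, 0.0, 1.622]
wrist_force: [0.7, 1.1, -0.7]
grip_width: 0.0264
```

Call:
apply_moves:
  commands: [0,0,0.05,0,0,0,0,0,0.05,0,0,0]

```text
time: 34.02
tool_pos: [0.5559, -0.1511, 0.0296]
tool_rot: [3.141, 0.0, 1.622]
wrist_force: [-1.6, 0.2, 4.5]
grip_width: 0.0262
```

Call:
apply_moves:
  commands: [0,0,0,0,0,0,0,0,0,0,0,0,0,0,0,0,0,0,0,0,0,0,0,0,0,0,0,0,0,0]
  fingers: 0.6

```text
time: 34.65
tool_pos: [0.5557, -0.151, 0.029]
tool_rot: [-3.142, -0.0, 1.622]
wrist_force: [-0.6, -0.7, -0.8]
grip_width: 0.0518
```

Call:
apply_moves:
  commands: [0,0,-2,0,0,0,0,0,-6,0,0,0,0,0,-11,0,0,0,0,0,-16,0,0,0,0,0,-16,0,0,0]
  fingers: 1

```text
time: 35.28
tool_pos: [0.5582, -0.1509, 0.1948]
tool_rot: [3.134, 0.003, 1.622]
wrist_force: [0.0, 0.9, -0.8]
grip_width: 0.0855
```

Call:
apply_moves:
  commands: [0,0,0,0,0,0,0,0,0,0,0,0]

```text
time: 35.52
tool_pos: [0.555, -0.1509, 0.1881]
tool_rot: [-3.14, -0.001, 1.622]
wrist_force: [-0.3, -0.3, 0.4]
grip_width: 0.0868
```

```bash
python3 -c "
from h import *
p,z,M=snap('w20')
slope('w20',.5553,-.148,.056,.066,.012)
p,z=read_camera('side');cv2.imwrite('pics/s20.png',cv2.resize(p[125:320,180:380],None,fx=4,fy=3,interpolation=2))
p,z=read_camera('top');cv2.imwrite('pics/t20.png',cv2.resize(p[150:270,130:430],None,fx=2.6,fy=2.6,interpolation=2))
"
```

```text
w20 486 [ 0.5563 -0.1488  0.0601] tilt deg (toward x,y) [-0.6  6.3]
```

View pics/w20.png

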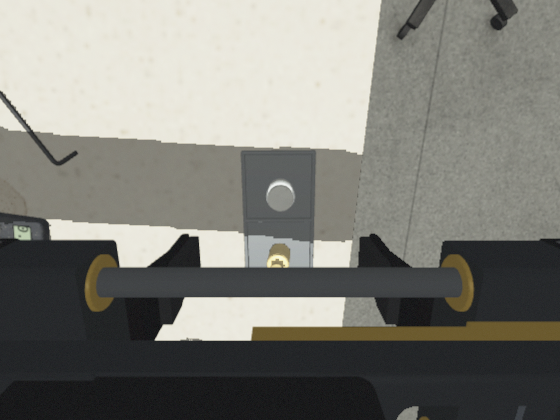

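View pics/s20.png

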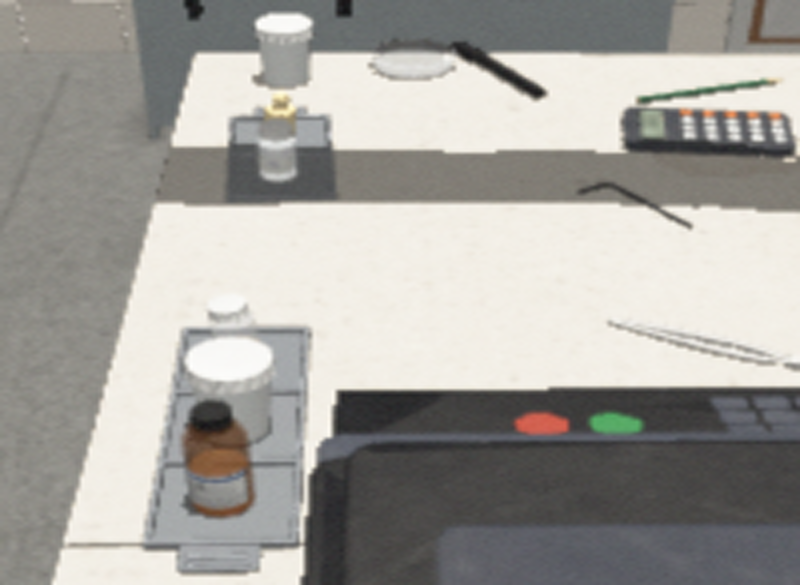

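View pics/t20.png

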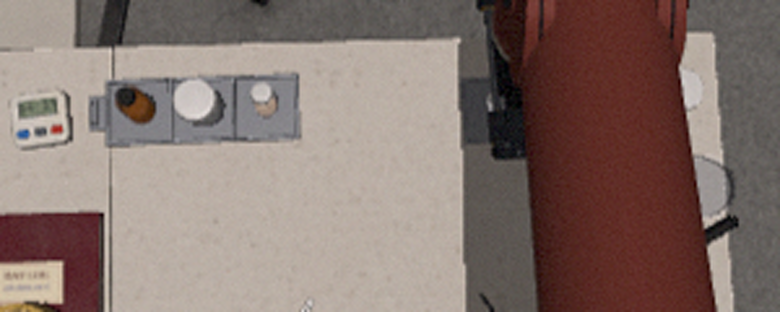

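All five things are standing in their compartments, the gripper is open and well clear, and the timer and dish have not moved. Handing in.

```bash
python3 -c "
from bench import *
print(order.finish_job(), get_state()['time'])"
```

```text
the job is handed in; nothing more can be done
the job is handed in; nothing more can be done
```

Both kits are made up and the job is handed in at about 36 s of the 128 s allowed; no verdict was reported. I filled the trays in the order you listed:

- **Long tray:** the dropper bottle is by the tab, the sample pot is in the middle and a vial is in the far compartment. I used the pot farthest to the robot's left.
- **Short tray:** the weight is by the tab and the other vial is in the far compartment.

**Last checks:** the gripper was open and about 16 cm above the trays, and all five things stood in their compartments at heights that match sitting on the tray floor. Apart from the first vial, each top measured within about 3 mm of its compartment's centre. I never reached for the timer or the dish, and saw no change in them in the final pictures.

**Checks that disagreed:**
- **Vial caps:** both read about 6° off level. They read the same on the bench before I touched them, so I took it as the vials' own shape.
- **First vial:** its cap sits about 6 mm off centre because of that lean, while its base measured within about 2 mm of the middle.
- **Top camera:** it put the dropper about 8 mm away from where the wrist camera did. I used the wrist camera's readings.

I gripped the pot by its lid at first and regripped it lower, on the body, before lifting. One move call was refused because it was one number short; I sent it again and nothing moved in between.

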